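# Rattle check and loading of the weld fixture

## Robot

A 6-joint arm with a two-finger parallel gripper is mounted at the origin on the work surface. World frame = base frame: x ahead of the robot, y to its left, z up, the work surface at z = 0. Lengths are in m, angles in degrees, forces in N, time in s.
With the tool pointing down it reaches from about 0.375 to 0.9 m from the base axis. Payload 3.1 kg.
Tool frame: the origin (TCP) lies on the centre line of the jaws, within the pads' length; the fingertips stand 22 mm ahead of it and the grasp point (between the pads) lies 3 mm ahead of it; z points along the fingers, y is the line along which they close (so a half turn about z gives the same grasp; the last joint's range is limited). The gripper opens to 87 mm and grips with 3 to 60 N. Pads are 19 mm wide; open, the fingers measure 117 mm over their backs; the gripper's body (75 mm by 190 mm) begins 51 mm behind the grasp point.
Start: joints at [58.298, 30.224, 82.088, -0, 67.689, -10.227], TCP at [0.229, 0.582, 0.245] pointing down, gripper open.
Joint ranges: [-176.69, 176.69], [-43.24, 126.21], [12.49, 139.97], [-82, 262], [0, 151.66], [-163.58, 163.58]. Speed limits (degrees/s): [159.86, 159.86, 180, 180, 180, 180].

## Interface

Orientations are given as a 3x3 rotation matrix whose columns are the frame's x, y, z axes.
In Python, from rig import * gives the robot as it stands.
- The arm moves only by the shell command python3 -m jog 'ROWS'. ROWS is text: rows parted by semicolons, each of 7 numbers parted by spaces: the shift along the tool's x, y, z in mm, then the turn, a rotation vector about the tool's x, y, z in rad, then the finger opening in mm, from 0 to 87. In form: tx ty tz ax ay az fingers; .... A call has 1 to 12 rows; each row shifts and turns the commanded pose from where the row before left it, along the tool's axes as they then stand; what a row does not reach is not made up. A row lasts 1/8 s, in which the tool goes at most 62.5 mm and 10.7 degrees, less where a joint would pass 70% of its speed; a pose out of reach is approached as far as the arm can. A call with a gripper value outside its range is refused whole. The fingers move at their own pace and stop on an object; the grip force is fixed at half the most. Time passes only in rows, so rows that do not move let the fingers close. It gives the time, the measured TCP pose, the force, the opening and the grip force at its end, in the units of the state.
- read_state(): the state, without advancing time (a new reading comes with each control period).
- capture(name): name is "scene" or "top"; returns a dict with "color" (384x512x3 uint8, red, green, blue), "camera_matrix" (3x3 intrinsics, pixels), "distortion" ([k1, k2, p1, p2, k3] as OpenCV has them; the pictures are not rectified), "R" (3x3) and "t" (3): a world point X has camera coordinates R X + t. Camera axes: x right, y down, z forward; pixel columns grow to the right and rows downward; lengths in m; the calibration is good to about 2 mm. A picture is of the moment at which its call begins. There is no depth.
- hand_in(): hands the job in; it is judged then, once.
Trained networks look in the newest picture that a camera, given by its name, has taken for a name from the list of things; names that differ only in an ending like _2 or _b are one class to them, and where a whole thing is asked for, a point or a joint stands for the part that bears it (a point fixed in the world has none). Each returns a list of dicts, best first, with "conf" (0 to 1); they miss things now and then, are a little off and sometimes report something else, mostly with a low value. They report only what shows in the picture. A call takes as long as a camera call. They do not tell look-alikes from the thing itself.
- find_in(camera, target): "at" ([x, y, z] in m, in world coordinates, good to about 4 mm: the middle of the surface that is visible of it).
- trace(camera, target): "pixels" (384x512 bool, what is visible of it).
- place_of(camera, target): "at" ([x, y, z] in m, in world coordinates, good to about 4 mm: a listed point, or the origin of a listed thing).
The state is a dict: "time_s": time; "joint_positions": joint angles; "qvel": joint speeds; "tau": joint torques, N m; "position": TCP position; "tcp_rot": TCP orientation; "force": force on the tool from outside, world axes, zero at the start; "moment": the same for the moment, N m; "opening": opening from 0.0 (shut) to 1.0 (fully open); "grasp_force": force on a finger pad.
Only numpy, scipy, OpenCV 4.12 (cv2) and the standard library are available. Lean on these libraries where they do the work, as an engineer would, in place of code of your own. Each camera call takes 0.05 s, during which the arm holds its last target. There are 200 camera calls.

## Task

In some of the closed ball-joint housings on the bench the ball has come loose: shake each housing to find which ones rattle, and stand those in the red scrap tray. Swing the toggle clamp of the weld fixture right open and load one sound housing - spigot fully home in the taper seat, then rock it some 5 degrees to and fro in the seat to make sure that it comes free, let it settle fully home again, let go and close the toggle clamp on it - and stand all the other sound housings in the green tray, leaving the rest of the bench alone.

Things in the scene. Friction and masses are not known exactly. Their poses are not given: they have to be found in the camera images.
- housing_1: Closed cream ball-joint housing, 75 mm tall, 0.2 to 0.7 kg (3 or 4 are there). Body 66 mm square, z 29 to 75, gripped across flat sides; below a flange 80 wide (z 24 to 29) and a tapered spigot, 56 wide at the foot, 72 at z 24. In some a 32 mm, 130 g ball rolls loose and knocks on the walls when tilted briskly 10 degrees (cavity 56 square). Origin: foot centre; z up, x, y square to the sides.
- housing_2: Closed cream ball-joint housing, 75 mm tall, 0.2 to 0.7 kg (3 or 4 are there). Body 66 mm square, z 29 to 75, gripped across flat sides; below a flange 80 wide (z 24 to 29) and a tapered spigot, 56 wide at the foot, 72 at z 24. In some a 32 mm, 130 g ball rolls loose and knocks on the walls when tilted briskly 10 degrees (cavity 56 square). Origin: foot centre; z up, x, y square to the sides.
- housing_3: Closed cream ball-joint housing, 75 mm tall, 0.2 to 0.7 kg (3 or 4 are there). Body 66 mm square, z 29 to 75, gripped across flat sides; below a flange 80 wide (z 24 to 29) and a tapered spigot, 56 wide at the foot, 72 at z 24. In some a 32 mm, 130 g ball rolls loose and knocks on the walls when tilted briskly 10 degrees (cavity 56 square). Origin: foot centre; z up, x, y square to the sides.
- housing_4: Closed cream ball-joint housing, 75 mm tall, 0.2 to 0.7 kg (3 or 4 are there). Body 66 mm square, z 29 to 75, gripped across flat sides; below a flange 80 wide (z 24 to 29) and a tapered spigot, 56 wide at the foot, 72 at z 24. In some a 32 mm, 130 g ball rolls loose and knocks on the walls when tilted briskly 10 degrees (cavity 56 square). Origin: foot centre; z up, x, y square to the sides.
- fixture: Weld fixture bolted to the bench: steel base plate 170 (x) by 340 (y, from -130 to +210) by 12 mm. On it the taper seat, centre at y -70, and at y 35 to 85 a steel post 38 wide with a toggle clamp. Origin: underside of the plate; z up.
- seat (a point): Point in the taper seat where the foot centre (origin) of a housing lies when fully home: on the seat's axis, 18 mm above the bench. The seat is a conical cup (18.4 degrees a side like the spigot) 85 mm wide outside, rim 18 mm above this point, 68 mm wide inside at the rim; any yaw fits. A home housing's flange stands 6 mm clear of the rim. Axes as the fixture's.
- clamp_handle (a joint): Toggle clamp's handle, hinge along the fixture's x axis at fixture (0, 66, 113) mm. 0: closed (near this at the start), handle nearly level, pointing to the fixture's +y, the arm level over the seat, its pad on top of a seated housing; 1.1: right open, handle leaning up, arm upright. A link swings the arm with it. It stays where left; friction about 3 N at the grip.
- grip (a point): Middle of the red handle grip (22 mm round, 92 mm long), 101 mm from the handle's hinge, 6 degrees above level when closed; moves with the handle. It can be pinched from above across the fixture's x axis, or pushed down.
- scrap_tray: Open red sheet-metal tray fixed to the bench, room for two housings side by side along its y: 104 (x) by 220 (y) mm, walls 4 thick and 22 tall, floor 4 thick. Origin: centre of its underside; z up.
- weld_tray: Open green sheet-metal tray fixed to the bench, room for two housings side by side along its y: 104 (x) by 220 (y) mm, walls 4 thick and 22 tall, floor 4 thick. Origin: centre of its underside; z up.
- hammer: Bystander: hammer lying down, 260 mm long. Origin: its middle, underside.
- spanner: Bystander: spanner lying flat, 180 mm long. Origin: its middle, underside.
- square_tube: Bystander: offcut of bright square tube, 80 mm long along its x, 30 mm square, lying among the housings. Origin: middle of the underside.
- angle_bracket: Bystander (may be absent): steel angle bracket 70 by 50 mm, 60 tall. Origin: under its foot.
- g_clamp: Bystander: blue G-clamp lying flat, 110 by 70 mm. Origin: middle of its back bar, underside.
- spray_can: Bystander: spray can with an orange label, 58 mm wide, 170 tall, upright. Origin: under its foot.
- paste_tin: Bystander: flat blue round tin, 84 mm wide, 40 tall. Origin: under its foot.
Things that resemble listed ones, but are neither listed nor needed, are in the scene too. What is shaped like the housing_1 but purple or yellow is not meant. Leave any yellow look-alike of the housing_2 alone.

How it is judged (in metres and radians):
On the way, in this order (a step that is already met when the one before it is completed fails the run):
1. the toggle clamp is swung open (value of joint clamp_handle above 0.7 rad), for 0.2 s.
2. a sound housing is fully home in the taper seat (((distance between housing_1 and seat below 0.006 m and angle between housing_1's own z axis and vertical below 0.04 rad) or (distance between housing_2 and seat below 0.006 m and angle between housing_2's own z axis and vertical below 0.04 rad) or (distance between housing_3 and seat below 0.006 m and angle between housing_3's own z axis and vertical below 0.04 rad) or (distance between housing_4 and seat below 0.006 m and angle between housing_4's own z axis and vertical below 0.04 rad)) and distance between each of ball_a_center, ball_b_center, ball_c_center and seat above 0.063 m), for 0.3 s.
3. it is rocked in the seat (((angle between housing_1's own z axis and vertical between 0.05 and 0.5 rad and distance between housing_1 and seat below 0.025 m) or (angle between housing_2's own z axis and vertical between 0.05 and 0.5 rad and distance between housing_2 and seat below 0.025 m) or (angle between housing_3's own z axis and vertical between 0.05 and 0.5 rad and distance between housing_3 and seat below 0.025 m) or (angle between housing_4's own z axis and vertical between 0.05 and 0.5 rad and distance between housing_4 and seat below 0.025 m)) and distance between each of ball_a_center, ball_b_center, ball_c_center and seat above 0.063 m).
4. it is fully home again and let go ((((distance between housing_1 and seat below 0.006 m and angle between housing_1's own z axis and vertical below 0.04 rad) and contact force between the fingers and housing_1 below 0.3 N) or ((distance between housing_2 and seat below 0.006 m and angle between housing_2's own z axis and vertical below 0.04 rad) and contact force between the fingers and housing_2 below 0.3 N) or ((distance between housing_3 and seat below 0.006 m and angle between housing_3's own z axis and vertical below 0.04 rad) and contact force between the fingers and housing_3 below 0.3 N) or ((distance between housing_4 and seat below 0.006 m and angle between housing_4's own z axis and vertical below 0.04 rad) and contact force between the fingers and housing_4 below 0.3 N)) and distance between each of ball_a_center, ball_b_center, ball_c_center and seat above 0.063 m), for 0.3 s.
5. the clamp is closed over it (all of step 2 and value of joint clamp_handle below 0.1 rad), for 0.2 s.
At the end, for the whole second after the job is handed in: Every housing that rattles stands upright in the red tray; one sound housing is home in the taper seat (within 6 mm of the seat point and 2.3 degrees of upright) with the clamp handle within 0.1 rad of closed; every other sound housing stands upright in the green tray; all at rest (all of step 5 and ((distance between housing_1 and seat below 0.006 m and angle between housing_1's own z axis and vertical below 0.04 rad) or (x of housing_1 in the frame of weld_tray between -0.042 and 0.042 m and y of housing_1 in the frame of weld_tray between -0.1 and 0.1 m and z of housing_1 in the frame of weld_tray below 0.014 m and angle between housing_1's own z axis and vertical below 0.1 rad) or (x of housing_1 in the frame of scrap_tray between -0.042 and 0.042 m and y of housing_1 in the frame of scrap_tray between -0.1 and 0.1 m and z of housing_1 in the frame of scrap_tray below 0.014 m and angle between housing_1's own z axis and vertical below 0.1 rad)) and linear speed of each of housing_1, housing_2, housing_3, housing_4 below 0.02 m/s and (not (x of housing_1 in the frame of scrap_tray between -0.042 and 0.042 m and y of housing_1 in the frame of scrap_tray between -0.1 and 0.1 m) or horizontal distance between housing_1 and ball_a_center below 0.025 m or horizontal distance between housing_1 and ball_b_center below 0.025 m or horizontal distance between housing_1 and ball_c_center below 0.025 m) and ((distance between housing_2 and seat below 0.006 m and angle between housing_2's own z axis and vertical below 0.04 rad) or (x of housing_2 in the frame of weld_tray between -0.042 and 0.042 m and y of housing_2 in the frame of weld_tray between -0.1 and 0.1 m and z of housing_2 in the frame of weld_tray below 0.014 m and angle between housing_2's own z axis and vertical below 0.1 rad) or (x of housing_2 in the frame of scrap_tray between -0.042 and 0.042 m and y of housing_2 in the frame of scrap_tray between -0.1 and 0.1 m and z of housing_2 in the frame of scrap_tray below 0.014 m and angle between housing_2's own z axis and vertical below 0.1 rad)) and (not (x of housing_2 in the frame of scrap_tray between -0.042 and 0.042 m and y of housing_2 in the frame of scrap_tray between -0.1 and 0.1 m) or horizontal distance between housing_2 and ball_a_center below 0.025 m or horizontal distance between housing_2 and ball_b_center below 0.025 m or horizontal distance between housing_2 and ball_c_center below 0.025 m) and ((distance between housing_3 and seat below 0.006 m and angle between housing_3's own z axis and vertical below 0.04 rad) or (x of housing_3 in the frame of weld_tray between -0.042 and 0.042 m and y of housing_3 in the frame of weld_tray between -0.1 and 0.1 m and z of housing_3 in the frame of weld_tray below 0.014 m and angle between housing_3's own z axis and vertical below 0.1 rad) or (x of housing_3 in the frame of scrap_tray between -0.042 and 0.042 m and y of housing_3 in the frame of scrap_tray between -0.1 and 0.1 m and z of housing_3 in the frame of scrap_tray below 0.014 m and angle between housing_3's own z axis and vertical below 0.1 rad)) and (not (x of housing_3 in the frame of scrap_tray between -0.042 and 0.042 m and y of housing_3 in the frame of scrap_tray between -0.1 and 0.1 m) or horizontal distance between housing_3 and ball_a_center below 0.025 m or horizontal distance between housing_3 and ball_b_center below 0.025 m or horizontal distance between housing_3 and ball_c_center below 0.025 m) and ((distance between housing_4 and seat below 0.006 m and angle between housing_4's own z axis and vertical below 0.04 rad) or (x of housing_4 in the frame of weld_tray between -0.042 and 0.042 m and y of housing_4 in the frame of weld_tray between -0.1 and 0.1 m and z of housing_4 in the frame of weld_tray below 0.014 m and angle between housing_4's own z axis and vertical below 0.1 rad) or (x of housing_4 in the frame of scrap_tray between -0.042 and 0.042 m and y of housing_4 in the frame of scrap_tray between -0.1 and 0.1 m and z of housing_4 in the frame of scrap_tray below 0.014 m and angle between housing_4's own z axis and vertical below 0.1 rad)) and (not (x of housing_4 in the frame of scrap_tray between -0.042 and 0.042 m and y of housing_4 in the frame of scrap_tray between -0.1 and 0.1 m) or horizontal distance between housing_4 and ball_a_center below 0.025 m or horizontal distance between housing_4 and ball_b_center below 0.025 m or horizontal distance between housing_4 and ball_c_center below 0.025 m) and x of ball_a_center in the frame of scrap_tray between -0.042 and 0.042 m and y of ball_a_center in the frame of scrap_tray between -0.1 and 0.1 m and x of ball_b_center in the frame of scrap_tray between -0.042 and 0.042 m and y of ball_b_center in the frame of scrap_tray between -0.1 and 0.1 m and x of ball_c_center in the frame of scrap_tray between -0.042 and 0.042 m and y of ball_c_center in the frame of scrap_tray between -0.1 and 0.1 m); the robot touches nothing.
It fails at once if a bystander is moved (distance of any of hammer, spanner, square_tube, angle_bracket, g_clamp, spray_can, paste_tin from where it was at the start of the episode above 0.04 m).
Of housing_4, angle_bracket only 1 to 2 are there at a start; the rules pass over those that are not, and their reading is None.
Of ball_a, ball_b, ball_c only 1 to 2 are there at a start; the rules pass over those that are not, and their reading is None.
At some moment in a run one of housing_1, housing_2, housing_3, housing_4 may be knocked a few centimetres aside while the robot is not near it.
It also fails if it takes over 210 s, if anything falls off the work surface, if the arm or the gripper's body presses on something with over 40 N, if the wrist force passes 120 N, or if a joint passes its speed limit or range.

## Working session

There is one attempt and no reset: what is moved stays moved. The work goes in short steps, Python scripts to look and compute and a shell command to move; the robot and the scene stay as the last step left them, time stands still between calls to the robot, and variables do not carry over. Pictures are saved under pics/ and viewed, at most 14 in all, crops included, and the job is handed in when it is done.

```bash
ls; mkdir -p pics; cat > h.py <<'E'
from rig import *
import numpy as np, cv2
np.set_printoptions(precision=4,suppress=True)
def shot(cam,name=None,crop=None,scale=1):
    c=capture(cam)
    if name:
        im=cv2.cvtColor(c["color"],cv2.COLOR_RGB2BGR)
        if crop: im=im[crop[1]:crop[3],crop[0]:crop[2]]
        if scale!=1: im=cv2.resize(im,None,fx=scale,fy=scale,interpolation=cv2.INTER_CUBIC)
        cv2.imwrite("pics/"+name,im)
    return c
def proj(c,X):
    X=np.array(X,float).reshape(-1,3)
    return cv2.projectPoints(X,cv2.Rodrigues(c["R"])[0],c["t"],c["camera_matrix"],np.array(c["distortion"],float))[0].reshape(-1,2)
def ray(c,px):
    u=cv2.undistortPoints(np.array(px,float).reshape(-1,1,2),c["camera_matrix"],np.array(c["distortion"],float)).reshape(-1,2)
    d=np.c_[u,np.ones(len(u))]@c["R"]
    return -c["R"].T@c["t"],d
def at_z(c,px,z):
    o,d=ray(c,px); return o+d*((z-o[2])/d[:,2])[:,None]
def st():
    s=read_state()
    print({k:np.round(s[k],4).tolist() for k in("time_s","joint_positions","position","force","moment","opening","grasp_force")})
    print(np.round(s["tcp_rot"],4).tolist()); return s
E
cat > a.py <<'E'
from h import *
st()
for cam in("scene","top"):
    c=shot(cam,cam+"0.png",scale=1.5)
    print(cam,-c["R"].T@c["t"],c["camera_matrix"][0,0])
    for n in["housing_1","fixture","seat","grip","scrap_tray","weld_tray","hammer","spanner","square_tube","angle_bracket","g_clamp","spray_can","paste_tin"]:
        for d in place_of(cam,n): print(n,np.round(d["at"],3),round(d["conf"],2),proj(c,d["at"])[0].round())
E
python3 a.py
```

```text
pics
{'time_s': 0.0, 'joint_positions': [58.2969, 30.2782, 82.158, -0.0002, 67.6895, -10.2281], 'position': [0.2284, 0.581, 0.2436], 'force': [-0.6691, 0.0556, -0.2326], 'moment': [0.015, -0.0229, -0.015], 'opening': 1.0005, 'grasp_force': 0.0}
[[-0.9306, 0.3661, -0.0012], [0.3661, 0.9306, -0.0019], [0.0004, -0.0022, -1.0]]
scene [1.1585 0.3182 0.9521] 359.9421426851017
housing_1 [ 0.628  0.04  -0.   ] 0.95 [262. 246.]
housing_1 [ 0.453 -0.129  0.004] 0.91 [244. 188.]
housing_1 [ 0.464  0.053 -0.   ] 0.85 [289. 211.]
housing_1 [ 0.262 -0.334 -0.005] 0.81 [224. 140.]
housing_1 [ 0.296 -0.188  0.001] 0.8 [252. 156.]
housing_1 [ 0.609 -0.11  -0.001] 0.76 [225. 223.]
housing_1 [ 0.268 -0.49  -0.   ] 0.58 [192. 127.]
fixture [ 0.547  0.255 -0.003] 0.98 [337. 257.]
seat [0.526 0.191 0.019] 0.62 [321. 239.]
seat [ 0.451 -0.13   0.004] 0.39 [244. 188.]
seat [0.467 0.052 0.   ] 0.18 [289. 212.]
grip [0.598 0.411 0.146] 0.94 [398. 268.]
scrap_tray [ 0.432 -0.319 -0.   ] 0.72 [203. 166.]
weld_tray [ 0.585 -0.318  0.002] 0.93 [178. 193.]
hammer [ 0.735 -0.105 -0.003] 0.78 [204. 253.]
square_tube
[... 935 characters left out ...]
0. 141.]
grip [ 0.537 -0.044 -0.004] 0.16 [259. 195.]
scrap_tray [ 0.432 -0.321  0.003] 0.81 [335. 225.]
scrap_tray [ 0.739 -0.304 -0.001] 0.29 [330. 142.]
weld_tray [ 0.586 -0.315  0.   ] 0.7 [333. 183.]
weld_tray [ 0.737 -0.304 -0.002] 0.59 [330. 142.]
hammer [ 0.738 -0.102 -0.   ] 0.72 [275. 141.]
spanner [ 0.803  0.14  -0.002] 0.76 [210. 123.]
square_tube [ 0.538 -0.045 -0.002] 0.54 [259. 195.]
square_tube [ 0.626  0.04  -0.001] 0.44 [236. 171.]
angle_bracket [0.731 0.115 0.004] 0.55 [216. 142.]
g_clamp [ 0.731  0.332 -0.004] 0.74 [157. 142.]
g_clamp [ 0.588 -0.315  0.001] 0.67 [333. 182.]
spray_can [ 0.74  -0.303 -0.002] 0.81 [329. 141.]
paste_tin [ 0.36   0.242 -0.003] 0.94 [180. 243.]
```

View pics/scene0.png

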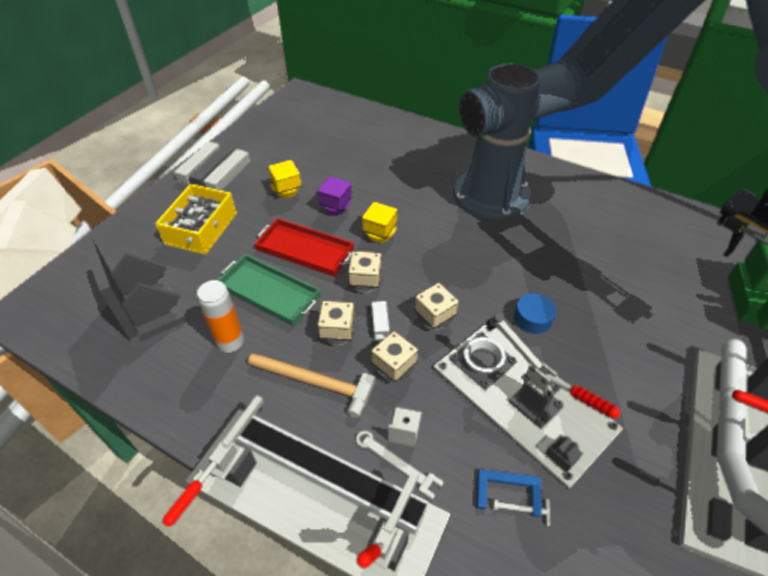

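View pics/top0.png

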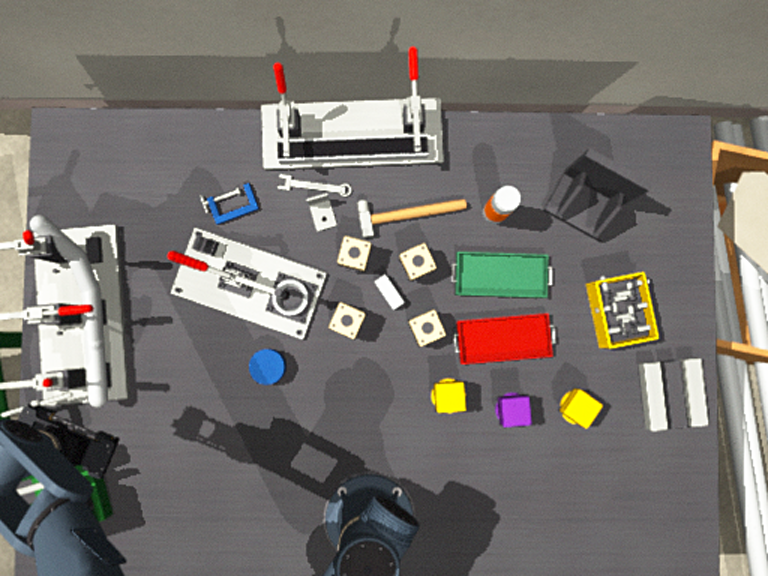

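The cream housings in the top picture (1.5× pixels) are at (354,253), (418,262), (347,320) and (428,328). They are the ones meant. The yellow ones at (449,396) and (581,407) and the purple one at (515,410) are look-alikes. The fixture is at about (250,285), with the seat at (291,296). The red handle is at (188,262), the red tray at (504,338) and the green tray at (502,274). Next I fit yaws using both views and make a confirming crop.

```bash
cat > fit.py <<'E'
from h import *
from scipy.optimize import minimize
def sq(h,z): return [[-h,-h,z],[h,-h,z],[h,h,z],[-h,h,z]]
HOUS=np.array(sq(.028,0)+sq(.036,.024)+sq(.040,.024)+sq(.040,.029)+sq(.033,.029)+sq(.033,.075))
def box(x,y,z): return np.array([[a,b,c] for a in(-x,x) for b in(-y,y) for c in(0,z)])
TRAY=box(.052,.110,.022)
def place(P,x,y,yaw,z=0):
    c,s=np.cos(yaw),np.sin(yaw); return P@np.array([[c,-s,0],[s,c,0],[0,0,1]]).T+[x,y,z]
def masks(c,cam,name):
    return [d["pixels"].astype(np.uint8) for d in trace(cam,name)]
S=8
def sil(c,P):
    m=np.zeros((384,512),np.uint8); p=proj(c,P)
    h=cv2.convexHull((p*16).round().astype(np.int32)); 
    big=np.zeros((384*4,512*4),np.uint8); cv2.fillConvexPoly(big,(h*4+24).astype(np.int32),255,shift=4)
    return cv2.resize(big,(512,384),interpolation=cv2.INTER_AREA)/255.
def fit(P,x0,obs,z=0,yaws=(0,)):
    best=None
    def cost(v):
        t=0
        for c,m in obs:
            s=sil(c,place(P,v[0],v[1],v[2],v[3] if len(v)>3 else z)); t+=np.abs(s-m).sum()/m.sum()
        return t
    for y in yaws:
        r=minimize(cost,[*x0,y],method="Nelder-Mead",options=dict(initial_simplex=[[x0[0]+a,x0[1]+b,y+w] for a,b,w in((0,0,0),(.008,0,0),(0,.008,0),(0,0,.25))],xatol=1e-4,fatol=1e-4))
        if best is None or r.fun<best.fun: best=r
    return best
def obs_near(cs,tr,X):
    o=[]
    for cam in cs:
        p=proj(cs[cam],X)[0]; b=None
        for m in tr[cam]:
            ys,xs=np.nonzero(m); 
            if len(xs)==0: continue
            d=np.hypot(xs.mean()-p[0],ys.mean()-p[1])
            if d<14 and (b is None or d<b[0]): b=(d,m)
        if b: o.append((cs[cam],b[1]))
    return o
def housings(cs,guess):
    tr={c:masks(cs[c],c,"housing_1") for c in cs}
    for g in guess:
        o=obs_near(cs,tr,[*g,.04])
        if not o: print("no mask",g); continue
        r=fit(HOUS,g,o,yaws=np.radians([-35,-10,15,40]))
        y=(np.degrees(r.x[2])+45)%90-45
        print("housing",g,"views",len(o),"xy",r.x[:2].round(4),"yaw",round(y,1),"cost",round(r.fun,3))
E
python3 - <<'E'
from fit import *
cs={"scene":capture("scene"),"top":capture("top")}
housings(cs,[(.627,.04),(.61,-.112),(.468,.056),(.455,-.13)])
for n,g in(("scrap_tray",(.432,-.32)),("weld_tray",(.585,-.316))):
    tr={c:masks(cs[c],c,n) for c in cs}
    r=fit(TRAY,g,obs_near(cs,tr,[*g,.01]),yaws=np.radians([-8,0,8])); print(n,len(obs_near(cs,tr,[*g,.01])),r.x[:2].round(4),np.degrees(r.x[2]).round(1),r.fun)
# two-view height of housings' top centre
for g in [(.627,.04),(.61,-.112),(.468,.056),(.455,-.13)]:
    zs=[]
    for cam in cs:
        f=[d["at"] for d in find_in(cam,"housing_1") if np.hypot(*(np.array(d["at"][:2])-g))<.04]
        if f: zs.append(np.round(f[0],3))
    print(*zs)
im=cv2.cvtColor(cs["scene"]["color"],cv2.COLOR_RGB2BGR)[120:330,170:430]
cv2.imwrite("pics/crop1.png",cv2.resize(im,None,fx=3,fy=2.85,interpolation=cv2.INTER_CUBIC))
E
```

```text
housing (0.627, 0.04) views 2 xy [0.6275 0.038 ] yaw -7.7 cost 0.404
housing (0.61, -0.112) views 2 xy [ 0.6093 -0.1101] yaw 30.0 cost 0.37
housing (0.468, 0.056) views 2 xy [0.4686 0.054 ] yaw -22.8 cost 0.425
housing (0.455, -0.13) views 2 xy [ 0.4525 -0.1339] yaw 29.6 cost 0.384
scrap_tray 1 [ 0.4288 -0.325 ] 5.7 0.04233531131750946
weld_tray 2 [ 0.5845 -0.3161] -1.6 0.12217762342255939
[0.64  0.048 0.073] [0.62  0.04  0.075]
[ 0.624 -0.101  0.074] [ 0.605 -0.11   0.075]
[0.485 0.058 0.075] [0.468 0.057 0.077]
[ 0.472 -0.123  0.076] [ 0.456 -0.129  0.076]
```

View pics/crop1.png

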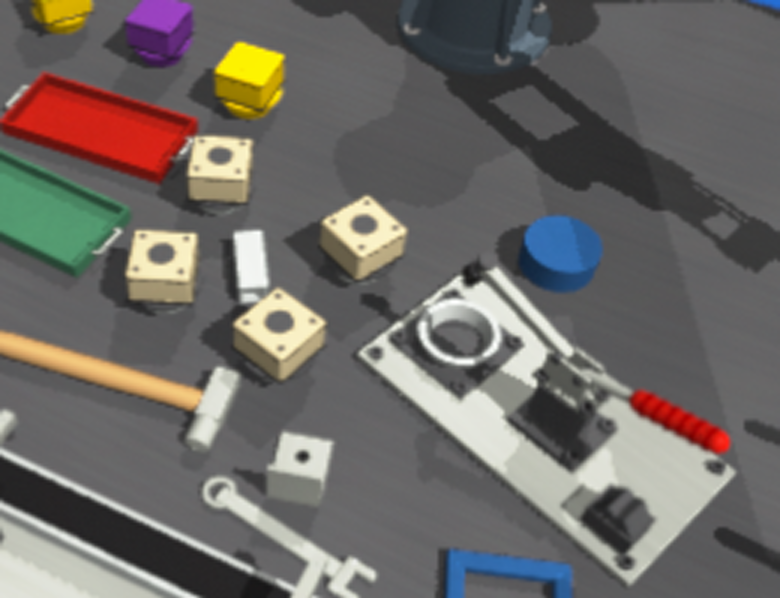

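The crop shows the four cream housings: the left pair, the middle front one and the middle back one. All are plain and distinct from the yellow and purple ones. The clamp is closed over the seat at crop (460,335). Now I refine with the cream colour mask and the plate corners.

```bash
cat >> fit.py <<'E'
BODY=np.array(sq(.033,.029)+sq(.033,.075))
def cream(c,X):
    hsv=cv2.cvtColor(c["color"],cv2.COLOR_RGB2HSV)
    m=cv2.inRange(hsv,(10,35,60),(28,150,255)); p=proj(c,X)[0]
    k=np.zeros_like(m); cv2.circle(k,(int(p[0]),int(p[1])),26,255,-1); m&=k
    m=cv2.morphologyEx(m,cv2.MORPH_CLOSE,np.ones((7,7)))
    n,l,s,ce=cv2.connectedComponentsWithStats(m)
    if n<2: return m//255
    i=1+np.argmax(s[1:,4]); 
    cn,_=cv2.findContours((l==i).astype(np.uint8),cv2.RETR_EXTERNAL,cv2.CHAIN_APPROX_NONE)
    o=np.zeros_like(m); cv2.drawContours(o,cn,-1,1,-1); return o
def bodies(cs,guess):
    for g in guess:
        o=[(cs[c],cream(cs[c],[*g,.05])) for c in cs]
        r=fit(BODY,g,o,yaws=np.radians([-35,-10,15,40]))
        print("body",g,"xy",r.x[:2].round(4),"yaw",round((np.degrees(r.x[2])+45)%90-45,1),"cost",round(r.fun,3))
E
python3 - <<'E'
from fit import *
cs={"scene":capture("scene"),"top":capture("top")}
bodies(cs,[(.6275,.038),(.609,-.11),(.4686,.054),(.4525,-.134)])
px=np.array([[358,355],[486,262],[735,470],[630,582]])/[3,2.85]+[170,120]
W=at_z(cs["scene"],px,.012); print(W)
tp=np.array([[199,229],[328,273],[304,338],[172,292]])/1.5
print(at_z(cs["top"],tp,.012))
for n in("scrap_tray","weld_tray"):
  for cam in cs:
    for m in masks(cs[cam],cam,n)[:1]:
        ys,xs=np.nonzero(m); P=at_z(cs[cam],np.c_[xs,ys],.015)[:,:2].astype(np.float32); print(n,cam,cv2.minAreaRect(P))
E
```

```text
body (0.6275, 0.038) xy [0.6276 0.0405] yaw -14.7 cost 0.108
body (0.609, -0.11) xy [ 0.6096 -0.1091] yaw 24.9 cost 0.117
body (0.4686, 0.054) xy [0.4688 0.0554] yaw -24.7 cost 0.13
body (0.4525, -0.134) xy [ 0.4531 -0.1323] yaw 24.5 cost 0.234
[[0.5885 0.1134 0.012 ]
 [0.4058 0.1804 0.012 ]
 [0.5346 0.4847 0.012 ]
 [0.6934 0.4312 0.012 ]]
[[0.6877 0.4168 0.012 ]
 [0.5834 0.1025 0.012 ]
 [0.4262 0.158  0.012 ]
 [0.534  0.478  0.012 ]]
scrap_tray scene ((0.43283745646476746, -0.3219781517982483), (0.1266477257013321, 0.24148119986057281), 4.857458591461182)
weld_tray scene ((0.5876087546348572, -0.31371739506721497), (0.23516510426998138, 0.11630824953317642), 87.48429107666016)
weld_tray top ((0.5842447876930237, -0.3142741024494171), (0.23634135723114014, 0.10762512683868408), 88.068603515625)
```

```bash
cat > plan.py <<'E'
from h import *
import sys
from scipy.spatial.transform import Rotation as Ro
def down(psi,tilt=None):
    p=np.radians(psi); return np.array([[-np.sin(p),np.cos(p),0],[np.cos(p),np.sin(p),0],[0,0,-1]]).T
def plan(*wp,s=None):
    "waypoints (x,y,z,psi): shift first in mm along tool axes, then turn about tool (rotvec rad)"
    s=s or read_state(); p=np.array(s["position"]); R=np.array(s["tcp_rot"]); print("from",p,"psi",np.degrees(np.arctan2(R[1,1],R[0,1])).round(1),"t",s["time_s"],"j6",round(s["joint_positions"][5],1))
    for w in wp:
        d=R.T@(np.array(w[:3])-p)*1000; Rn=down(w[3]); rv=Ro.from_matrix(R.T@Rn).as_rotvec()
        print("shift",d.round(1),"turn",rv.round(3),"rows>=",int(np.ceil(max(np.linalg.norm(d)/50,np.linalg.norm(rv)/.16))))
        p=np.array(w[:3]); R=Rn
if __name__=="__main__": plan(*[tuple(map(float,a.split(","))) for a in sys.argv[1:]])
E
python3 plan.py .5975,.410,.245,-18.5 .5975,.410,.149,-18.5
```

```text
from [0.2288 0.5816 0.2446] psi 68.5 t 2.5 j6 -10.2
shift [-406.   -24.7   -0.4] turn [-0.     0.     1.519] rows>= 10
shift [ 0.  0. 96.] turn [0. 0. 0.] rows>= 2
```

```bash
python3 -m jog '-46 -2.5 0 0 0 0 87;-45 -3 0 0 0 0 87;-45 -3 0 0 0 0 87;-45 -2 0 0 0 0 87;-45 -3 0 0 0 0 87;-45 -3 0 0 0 0 87;-45 -3 0 0 0 0 87;-45 -2.5 0 0 0 0 87;-45 -2.5 0 0 0 0 87'; python3 -m jog '0 0 0 0 0 0.152 87;0 0 0 0 0 0.152 87;0 0 0 0 0 0.152 87;0 0 0 0 0 0.152 87;0 0 0 0 0 0.152 87;0 0 0 0 0 0.152 87;0 0 0 0 0 0.152 87;0 0 0 0 0 0.152 87;0 0 0 0 0 0.152 87;0 0 0 0 0 0.151 87;0 0 0 0 0 0 87'; python3 plan.py .5975,.410,.149,-18.5
```

```text
time_s: 3.62
position: [0.5989, 0.4095, 0.2445]
tcp_rot: [[-0.931, 0.366, -0.0], [0.366, 0.931, 0.0], [0.0, 0.0, -1.0]]
force: [1.0, 0.6, -0.5]
opening: 0.997
grasp_force: 0.0
time_s: 5.0
position: [0.5976, 0.4102, 0.2444]
tcp_rot: [[0.316, 0.949, -0.0], [0.949, -0.316, -0.0], [-0.0, -0.0, -1.0]]
force: [0.4, -0.3, -0.0]
opening: 1.0
grasp_force: 0.0
from [0.5976 0.4102 0.2444] psi -18.4 t 5.0 j6 44.1
shift [-0.2 -0.  95.4] turn [-0.     0.     0.002] rows>= 2
```

```bash
python3 -m jog '0 0 35 0 0 0 87;0 0 35 0 0 0 87;0 0 26 0 0 0 87;0 0 0 0 0 0 5;0 0 0 0 0 0 5;0 0 0 0 0 0 5;0 0 0 0 0 0 5;0 0 0 0 0 0 5'; python3 - <<'E'
from h import *
st(); c=shot("scene","grip.png",(330,180,490,300),4)
print(place_of("scene","grip")); shot("top"); print(place_of("top","grip"))
E
```

```text
time_s: 6.0
position: [0.5978, 0.4103, 0.1493]
tcp_rot: [[0.317, 0.948, 0.001], [0.948, -0.317, 0.0], [0.001, 0.001, -1.0]]
force: [-0.1, 0.5, 0.5]
opening: 0.517
grasp_force: 0.0
{'time_s': 6.0, 'joint_positions': [25.6557, 43.7807, 70.6606, 0.0, 65.4936, 44.1543], 'position': [0.5978, 0.4103, 0.1493], 'force': [-0.1466, 0.5048, 0.4554], 'moment': [-0.0569, 0.0401, 0.0434], 'opening': 0.5168, 'grasp_force': 0.0}
[[0.3173, 0.9483, 0.001], [0.9483, -0.3173, 0.0005], [0.0008, 0.0008, -1.0]]
[]
[{'at': [0.585, -0.3165, 0.0014], 'conf': 0.5}, {'at': [0.5961, 0.4108, 0.1482], 'conf': 0.46}]
```

View pics/grip.png

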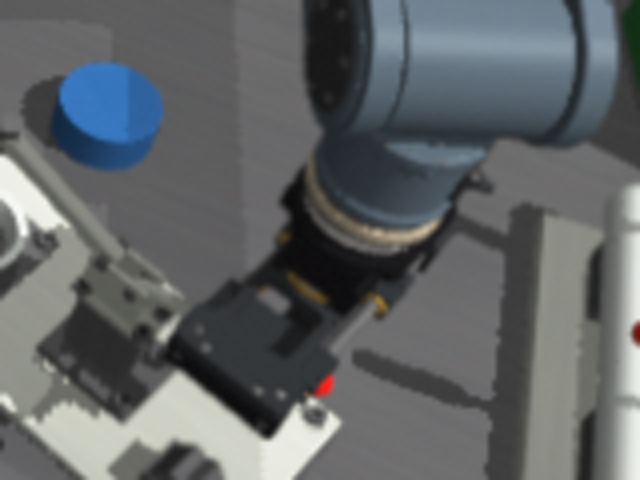

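The view shows the gripper over the handle, with the grip's red tip at (325,383). The fingers are still closing, so I wait and then lift along the arc.

```bash
python3 -m jog '0 0 0 0 0 0 5;0 0 0 0 0 0 5;0 0 0 0 0 0 5;0 0 0 0 0 0 5;0 0 0 0 0 0 5'; python3 -m jog '-4.7 0 -11.4 0 0 0 5;-6.1 0 -10.7 0 0 0 5;-7.3 0 -9.9 0 0 0 5'; python3 -m jog '-8.5 0 -8.9 0 0 0 5;-9.5 0 -7.8 0 0 0 5;-10.4 0 -6.6 0 0 0 5;-12 0 -5.7 0 0 0 5;0 0 0 0 0 0 5;0 0 0 0 0 0 5'
```

```text
time_s: 6.82
position: [0.5982, 0.41, 0.1485]
tcp_rot: [[0.318, 0.948, 0.001], [0.948, -0.318, -0.0], [0.0, 0.001, -1.0]]
force: [3.8, -1.6, -1.0]
opening: 0.246
grasp_force: 30.0
time_s: 7.2
position: [0.5926, 0.3935, 0.1796]
tcp_rot: [[0.318, 0.948, 0.002], [0.948, -0.318, 0.002], [0.002, 0.001, -1.0]]
force: [5.0, 0.4, -7.0]
opening: 0.244
grasp_force: 30.0
time_s: 7.95
position: [0.5796, 0.355, 0.2101]
tcp_rot: [[0.317, 0.948, 0.001], [0.948, -0.317, 0.001], [0.001, 0.001, -1.0]]
force: [3.0, -0.4, 1.0]
opening: 0.243
grasp_force: 30.0
```

```bash
python3 -m jog '0 0 0 0 0 0 87;0 0 0 0 0 0 87;0 0 0 0 0 0 87;0 0 0 0 0 0 87;0 0 -30 0 0 0 87;0 0 -40 0 0 0 87;0 0 -30 0 0 0 87;0 0 0 0 0 0 87'; python3 - <<'E'
from fit import *
cs={"scene":shot("scene","open.png",(170,90,430,330),3),"top":capture("top")}
for cam in cs: print(cam,[(np.round(d["at"],3),round(d["conf"],2)) for n in("grip","seat") for d in place_of(cam,n)])
bodies(cs,[(.6275,.038),(.609,-.11),(.4686,.054),(.4525,-.134)])
E
python3 plan.py .4688,.0554,.2,-24.7 .4688,.0554,.2,65.3
```

```text
time_s: 8.95
position: [0.5803, 0.3553, 0.3128]
tcp_rot: [[0.317, 0.948, 0.006], [0.948, -0.317, 0.003], [0.004, 0.005, -1.0]]
force: [0.2, -0.4, -0.9]
opening: 0.983
grasp_force: 0.0
scene [(array([0.578, 0.358, 0.208]), 0.88), (array([0.798, 0.142, 0.001]), 0.45), (array([0.528, 0.19 , 0.017]), 0.84)]
top [(array([0.581, 0.36 , 0.21 ]), 0.44), (array([0.523, 0.194, 0.017]), 0.88)]
body (0.6275, 0.038) xy [0.6279 0.0404] yaw -14.9 cost 0.113
body (0.609, -0.11) xy [ 0.6093 -0.1091] yaw 24.5 cost 0.128
body (0.4686, 0.054) xy [0.4685 0.0553] yaw -24.4 cost 0.138
body (0.4525, -0.134) xy [ 0.4533 -0.1329] yaw 23.3 cost 0.176
from [0.5783 0.3544 0.3076] psi -18.5 t 9.25 j6 40.6
shift [-318.    -8.6  108.4] turn [-0.003  0.002  0.108] rows>= 7
shift [0. 0. 0.] turn [ 0.     0.    -1.571] rows>= 10
```

View pics/open.png

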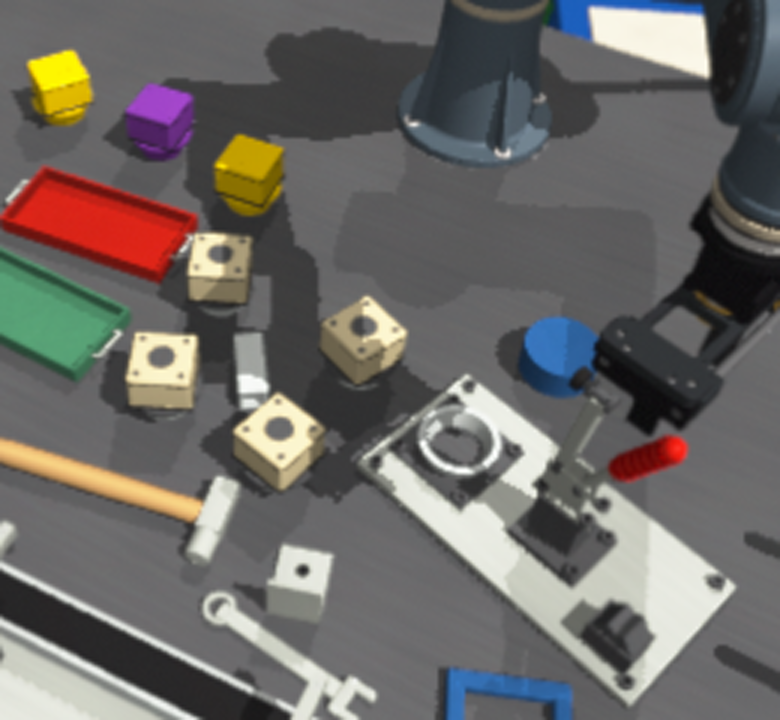

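The clamp is right open (arm upright at about (590,430), handle up at (650,455)) and the seat is empty at (458,440). The housings have not moved. I go to housing C at crop (363,340).

```bash
python3 -m jog '-45 -1.2 0 0 0 0 87;-45.5 -1.2 0 0 0 0 87;-45.5 -1.2 0 0 0 0 87;-45.5 -1.2 0 0 0 0 87;-45.5 -1.2 0 0 0 0 87;-45.5 -1.2 0 0 0 0 87;-45.5 -1.4 0 0 0 0 87;0 0 40 0 0 0.103 87;0 0 40 0 0 0 87;0 0 0 0 0 0 87'; python3 plan.py .4687,.0554,.057,-24.5
```

```text
time_s: 10.5
position: [0.4673, 0.0559, 0.2269]
tcp_rot: [[0.414, 0.91, -0.009], [0.91, -0.414, 0.001], [-0.003, -0.008, -1.0]]
force: [-0.2, 0.1, 0.9]
opening: 1.002
grasp_force: 0.0
from [0.4673 0.0559 0.2269] psi -24.4 t 10.5 j6 17.6
shift [  0.5   2.8 169.9] turn [-0.008  0.003  0.001] rows>= 4
```

```bash
python3 -m jog '0 1 40 0 0 0 87;0.5 1 40 0 0 0 87;0 0 40 0 0 0 87;0 0 30 0 0 0 87;0 0 19 0 0 0 87;0 0 0 0 0 0 87;0 0 0 0 0 0 50;0 0 0 0 0 0 50;0 0 0 0 0 0 50;0 0 0 0 0 0 50'; python3 -m jog '0 0 -20 0 0 0 50;0 0 -40 0 0 0 50;0 0 -40 0 0 0 50;0 0 -40 0 0 0 50;0 0 0 0 0 0 50;0 0 0 0 0 0 50'; python3 - <<'E'
from h import *
st()
for i in range(5): capture("top"); s=read_state(); print(s["time_s"],s["force"],s["moment"])
E
```

```text
time_s: 11.75
position: [0.4711, 0.0559, 0.0614]
tcp_rot: [[0.413, 0.911, -0.001], [0.911, -0.413, 0.001], [-0.0, -0.001, -1.0]]
force: [-2.2, 2.7, 7.7]
opening: 0.754
grasp_force: 30.0
time_s: 12.5
position: [0.4706, 0.0556, 0.1992]
tcp_rot: [[0.413, 0.911, -0.003], [0.911, -0.413, 0.0], [-0.001, -0.003, -1.0]]
force: [-1.4, -0.3, -6.7]
opening: 0.755
grasp_force: 30.0
{'time_s': 12.5, 'joint_positions': [-6.8067, 22.7168, 105.966, -0.0069, 51.484, 17.6068], 'position': [0.4706, 0.0556, 0.1992], 'force': [-1.3603, -0.268, -6.7134], 'moment': [-0.042, 0.1086, 0.085], 'opening': 0.7554, 'grasp_force': 29.9706}
[[0.4133, 0.9106, -0.0029], [0.9106, -0.4133, 0.0003], [-0.001, -0.0027, -1.0]]
12.55 [-1.4598  0.4304 -5.8314] [-0.1015  0.1031 -0.014 ]
12.6 [-0.6093  0.4403 -5.0703] [-0.0798  0.1294  0.0101]
12.65 [ 0.8115  0.2538 -5.8559] [-0.0556  0.0402 -0.0226]
12.7 [ 0.1102 -0.2679 -5.9482] [-0.0458  0.1047  0.014 ]
12.75 [ 0.2799 -0.6162 -4.6644] [-0.0365  0.1109  0.0024]
```

```bash
cat > samp.py <<'E'
from h import *
import sys
n=int(sys.argv[1]) if len(sys.argv)>1 else 6
F=[];M=[];T=[]
for i in range(n):
    s=read_state(); F.append(s["force"]);M.append(s["moment"]);T.append(s["tau"]); capture("top")
s=read_state(); R=np.array(s["tcp_rot"]); F=np.array(F)@R; M=np.array(M)@R
print("t",s["time_s"],"toolF",F.mean(0),"toolM",M.mean(0),"sdM",M.std(0),"tau",np.mean(T,0),"sd",np.std(T,0)[3:],"zaxis",R[:,2])
E
python3 -m jog '0 0 0 0.175 0 0 50;0 0 0 0 0 0 50;0 0 0 0 0 0 50;0 0 0 0 0 0 50' >/dev/null; python3 samp.py
python3 -m jog '0 0 0 -0.16 0 0 50;0 0 0 0 0 0 50' >/dev/null; python3 samp.py
python3 -m jog '0 0 0 -0.175 0 0 50;0 0 0 -0.015 0 0 50;0 0 0 0 0 0 50;0 0 0 0 0 0 50;0 0 0 0 0 0 50' >/dev/null; python3 samp.py
python3 -m jog '0 0 0 0.16 0 0 50;0 0 0 0 0 0 50' >/dev/null; python3 samp.py
```

```text
t 13.55 toolF [0.0689 1.2412 4.6514] toolM [-0.2198 -0.1063  0.0255] sdM [0.0259 0.0174 0.0269] tau [ -0.0542 -38.3577 -14.2851   0.2528   0.8887  -0.0097] sd [0.0041 0.0154 0.0009] zaxis [-0.158   0.0717 -0.9848]
t 14.1 toolF [0.3623 0.3269 5.4176] toolM [ 0.0024 -0.0906 -0.0055] sdM [0.0623 0.0327 0.0366] tau [  0.2316 -36.3058 -14.0218   0.0712   0.0881   0.014 ] sd [0.0325 0.2184 0.0324] zaxis [-0.0135  0.0064 -0.9999]
t 15.025 toolF [ 0.0502 -1.1351  5.5343] toolM [ 0.342  -0.1333 -0.0338] sdM [0.0183 0.0167 0.0188] tau [ -0.0153 -33.2351 -14.0949  -0.1725  -0.8294   0.0094] sd [0.0017 0.0023 0.0007] zaxis [ 0.1583 -0.0719 -0.9848]
t 15.575 toolF [ 0.0658 -0.1524  5.6996] toolM [ 0.0826 -0.1224 -0.0143] sdM [0.042  0.0222 0.0328] tau [ -0.2066 -35.2541 -14.7315   0.0636  -0.0445  -0.0291] sd [0.0677 0.2476 0.061 ] zaxis [ 0.0132 -0.0065 -0.9999]
```

```bash
cat > samp.py <<'E'
from h import *
import sys
n=int(sys.argv[1]) if len(sys.argv)>1 else 3
M=[];T=[];J=[];Z=[]
for i in range(n):
    s=read_state(); M.append(s["moment"]);T.append(s["tau"]);J.append(s["joint_positions"]);Z.append(np.array(s["tcp_rot"])[:,2]); capture("top")
print("t",round(s["time_s"],2),"M",np.mean(M,0).round(3),"tau",np.mean(T,0)[1:],"sd",np.std(T,0)[3:5],"q",np.mean(J,0)[3:5],"z",np.mean(Z,0)[:2])
E
python3 -m jog '0 0 0 0.175 0 0 50;0 0 0 0.015 0 0 50;0 0 0 0 0 0 50;0 0 0 0 0 0 50;0 0 0 0 0 0 50' >/dev/null; python3 -m jog '0 0 0 -0.175 0 0 50;0 0 0 0 0 0 50;0 0 0 0 0 0 50;0 0 0 0 0 0 50;0 0 0 0 0 0 50;0 0 0 0 0 0 50' >/dev/null; python3 samp.py
python3 -m jog '0 0 0 -0.175 0 0 50;0 0 0 0 0 0 50;0 0 0 0 0 0 50;0 0 0 0 0 0 50' >/dev/null;  python3 samp.py;python3 -m jog '0 0 0 0.175 0 0 50;0 0 0 0 0 0 50;0 0 0 0 0 0 50;0 0 0 0 0 0 50;0 0 0 0 0 0 50;0 0 0 0 0 0 50' >/dev/null; python3 samp.py
```

```text
t 17.05 M [-0.088  0.072  0.017] tau [-35.7178 -14.4238   0.0636   0.0261  -0.0007] sd [0.0006 0.0005] q [ 0.0044 51.5748] z [-0.0004  0.0001]
t 17.7 M [0.009 0.336 0.018] tau [-33.3727 -13.9491  -0.1623  -0.8038   0.0075] sd [0.0031 0.0216] q [-5.3273 38.9214] z [ 0.1592 -0.0719]
t 18.6 M [-0.071  0.083 -0.025] tau [-35.714  -14.3353   0.057    0.0037   0.0009] sd [0.0008 0.0007] q [-0.0089 51.5308] z [ 0.0002 -0.0002]
```

```bash
for k in 1 2; do python3 -m jog '0 0 0 0.175 0 0 50;0 0 0 0 0 0 50;0 0 0 0 0 0 50;0 0 0 0 0 0 50;0 0 0 -0.185 0 0 50;0 0 0 0.01 0 0 50;0 0 0 0 0 0 50;0 0 0 0 0 0 50;0 0 0 0 0 0 50;0 0 0 0 0 0 50;0 0 0 0 0 0 50;0 0 0 0 0 0 50' >/dev/null; python3 samp.py 2
python3 -m jog '0 0 0 -0.175 0 0 50;0 0 0 0 0 0 50;0 0 0 0 0 0 50;0 0 0 0 0 0 50;0 0 0 0.165 0 0 50;0 0 0 0.01 0 0 50;0 0 0 0 0 0 50;0 0 0 0 0 0 50;0 0 0 0 0 0 50;0 0 0 0 0 0 50;0 0 0 0 0 0 50;0 0 0 0 0 0 50' >/dev/null; python3 samp.py 2; done
```

```text
t 20.2 M [-0.116  0.044 -0.046] tau [-35.6715 -14.3819   0.0651   0.0268  -0.0004] sd [0.     0.0002] q [-0.     51.5591] z [-0.0002  0.    ]
t 21.8 M [-0.073  0.078 -0.028] tau [-35.7511 -14.3835   0.0619  -0.0006   0.0001] sd [0.     0.0002] q [-0.0035 51.5476] z [ 0.0001 -0.0001]
t 23.4 M [-0.093  0.081 -0.007] tau [-35.6732 -14.3831   0.0684   0.0255  -0.0004] sd [0.     0.0002] q [ 0.0005 51.5598] z [-0.0002  0.    ]
t 25.0 M [-0.063  0.076  0.   ] tau [-35.7524 -14.3848   0.0653  -0.002    0.0001] sd [0.     0.0002] q [-0.0029 51.5469] z [ 0.0002 -0.0001]
```

The level-pose torque changes repeatably by 0.027 N m depending on which side it was tilted to last. A 130 g ball shifting 24 mm would give 0.028, so C rattles and goes to the red tray.

```bash
python3 plan.py .4355,-.374,.2,5 .4355,-.374,.065,5
```

```text
from [0.472  0.0555 0.2006] psi -24.4 t 25.05 j6 17.6
shift [-406.2  144.2    0.6] turn [ 0.     0.    -0.513] rows>= 9
shift [  0.   0. 135.] turn [0. 0. 0.] rows>= 3
```

```bash
python3 -m jog '-40 14 0 0 0 0 50;-41 14.5 0 0 0 0 50;-41 14.5 0 0 0 0 50;-41 14.5 0 0 0 0 50;-40 14.5 0 0 0 0 50;-41 14.5 0 0 0 0 50;-41 14.5 0 0 0 0 50;-41 14.5 0 0 0 0 50;-40 14.5 0 0 0 0 50;-40 14 0 0 0 0 50' >/dev/null; python3 -m jog '0 0 0 0 0 -0.128 50;0 0 0 0 0 -0.128 50;0 0 0 0 0 -0.128 50;0 0 0 0 0 -0.129 50;0 0 40 0 0 0 50;0 0 40 0 0 0 50;0 0 20 0 0 0 50;0 0 0 0 0 0 50'; python3 plan.py .4355,-.374,.065,5
```

```text
time_s: 27.3
position: [0.4344, -0.3726, 0.0986]
tcp_rot: [[-0.087, 0.996, -0.003], [0.996, 0.087, 0.004], [0.004, -0.003, -1.0]]
force: [1.2, 0.2, -4.1]
opening: 0.754
grasp_force: 30.0
from [ 0.4344 -0.3726  0.0986] psi 5.0 t 27.3 j6 -56.8
shift [-1.6  1.1 33.6] turn [-0.003 -0.004 -0.   ] rows>= 1
```

Lower gently, release, rise, and go towards D.

```bash
python3 -m jog '-1.5 1 15 0 0 0 50;0 0 12 0 0 0 50;0 0 7 0 0 0 50;0 0 0 0 0 0 50;0 0 0 0 0 0 50'; python3 -m jog '0 0 0 0 0 0 87;0 0 0 0 0 0 87;0 0 0 0 0 0 87;0 0 -15 0 0 0 87;0 0 -40 0 0 0 87;0 0 -50 0 0 0 87;0 0 -50 0 0 0 87'; python3 - <<'E'
from fit import *
cs={"scene":capture("scene"),"top":capture("top")}
bodies(cs,[(.6275,.038),(.609,-.11),(.4355,-.374),(.4525,-.134)])
E
python3 plan.py .453,-.1325,.22,24 .453,-.1325,.060,24
```

```text
time_s: 27.92
position: [0.4366, -0.3753, 0.0668]
tcp_rot: [[-0.087, 0.996, 0.0], [0.996, 0.087, -0.0], [-0.001, 0.0, -1.0]]
force: [0.1, 0.0, -4.8]
opening: 0.752
grasp_force: 30.0
time_s: 28.8
position: [0.4364, -0.375, 0.2241]
tcp_rot: [[-0.087, 0.996, 0.001], [0.996, 0.087, -0.001], [-0.001, 0.001, -1.0]]
force: [1.2, 0.2, 0.3]
opening: 1.002
grasp_force: 0.0
body (0.6275, 0.038) xy [0.6278 0.0406] yaw -15.0 cost 0.103
body (0.609, -0.11) xy [ 0.6097 -0.109 ] yaw 24.8 cost 0.113
body (0.4355, -0.374) xy [ 0.4366 -0.3766] yaw 10.0 cost 0.472
body (0.4525, -0.134) xy [ 0.4536 -0.1322] yaw 24.0 cost 0.237
from [ 0.439  -0.3781  0.2287] psi 5.0 t 28.9 j6 -56.8
shift [243.5  35.3   6.1] turn [ 0.006  0.013 -0.332] rows>= 5
shift [  0.   0. 160.] turn [0. 0. 0.] rows>= 4
```

```bash
python3 -m jog '48 7.6 0 0 0 0 87;48 7.6 0 0 0 0 87;48 7.6 0 0 0 0 87;48 7.6 0 0 0 0 87;48 7.6 0 0 0 0 87;0 0 0 0 0 -0.166 87;0 0 0 0 0 -0.166 87;0 0 30 0 0 0 87;0 0 30 0 0 0 87;0 0 0 0 0 0 87;0 0 0 0 0 0 87;0 0 0 0 0 0 87'; python3 plan.py .4535,-.1325,.059,24
```

```text
time_s: 30.4
position: [0.4542, -0.1331, 0.1627]
tcp_rot: [[-0.407, 0.913, 0.002], [0.913, 0.407, -0.001], [-0.002, 0.002, -1.0]]
force: [-0.3, 0.3, 0.5]
opening: 0.998
grasp_force: 0.0
from [ 0.4542 -0.1331  0.1627] psi 24.0 t 30.4 j6 -53.9
shift [  1.1  -0.5 103.7] turn [0.002 0.002 0.   ] rows>= 3
```

```bash
python3 -m jog '1 -0.5 40 0 0 0 87;0 0 35 0 0 0 87;0 0 28 0 0 0 87;0 0 0 0 0 0 87;0 0 0 0 0 0 50;0 0 0 0 0 0 50;0 0 0 0 0 0 50;0 0 0 0 0 0 50'; python3 -m jog '0 0 -20 0 0 0 50;0 0 -40 0 0 0 50;0 0 -40 0 0 0 50;0 0 -40 0 0 0 50;0 0 0 0 0 0.157 50;0 0 0 0 0 0.157 50;0 0 0 0 0 0.157 50;0 0 0 0 0 0.157 50;0 0 0 0 0 0.157 50;0 0 0 0 0 0.157 50'
for k in 1; do python3 -m jog '0 0 0 0.175 0 0 50;0 0 0 0 0 0 50;0 0 0 0 0 0 50;0 0 0 0 0 0 50;0 0 0 -0.185 0 0 50;0 0 0 0.01 0 0 50;0 0 0 0 0 0 50;0 0 0 0 0 0 50;0 0 0 0 0 0 50;0 0 0 0 0 0 50;0 0 0 0 0 0 50;0 0 0 0 0 0 50' >/dev/null; python3 samp.py 2
python3 -m jog '0 0 0 -0.175 0 0 50;0 0 0 0 0 0 50;0 0 0 0 0 0 50;0 0 0 0 0 0 50;0 0 0 0.165 0 0 50;0 0 0 0.01 0 0 50;0 0 0 0 0 0 50;0 0 0 0 0 0 50;0 0 0 0 0 0 50;0 0 0 0 0 0 50;0 0 0 0 0 0 50;0 0 0 0 0 0 50' >/dev/null; python3 samp.py 2; done
```

```text
time_s: 31.4
position: [0.4537, -0.1324, 0.0597]
tcp_rot: [[-0.407, 0.914, 0.003], [0.914, 0.407, -0.001], [-0.003, 0.002, -1.0]]
force: [0.3, 0.2, 6.5]
opening: 0.757
grasp_force: 30.0
time_s: 32.65
position: [0.4514, -0.1314, 0.1979]
tcp_rot: [[0.504, 0.864, -0.002], [0.864, -0.504, 0.001], [-0.0, -0.003, -1.0]]
force: [-0.2, 0.6, -4.3]
opening: 0.755
grasp_force: 30.0
t 34.2 M [-0.101  0.057 -0.018] tau [-34.8653 -13.8963   0.0582   0.0505   0.    ] sd [0.0001 0.0001] q [-0.0019 51.0059] z [-0.0002  0.0001]
t 35.8 M [-0.101  0.083  0.044] tau [-34.9437 -13.8951   0.0561   0.0233  -0.    ] sd [0.0001 0.0001] q [-0.0024 50.9922] z [ 0.0002 -0.0001]
```

```bash
python3 -m jog '0 0 0 0.175 0 0 50;0 0 0 0 0 0 50;0 0 0 0 0 0 50;0 0 0 -0.175 0 0 50;0 0 0 0.015 0 0 50;0 0 0 -0.03 0 0 50;0 0 0 0.03 0 0 50;0 0 0 -0.015 0 0 50;0 0 0 0 0 0 50;0 0 0 0 0 0 50;0 0 0 0 0 0 50;0 0 0 0 0 0 50' >/dev/null; python3 samp.py 1;python3 -m jog '0 0 0 0 0 0 50;0 0 0 0 0 0 50;0 0 0 0 0 0 50;0 0 0 0 0 0 50'>/dev/null; python3 samp.py 1
python3 -m jog '0 0 0 -0.175 0 0 50;0 0 0 0 0 0 50;0 0 0 0 0 0 50;0 0 0 0.175 0 0 50;0 0 0 0.015 0 0 50;0 0 0 -0.03 0 0 50;0 0 0 0.03 0 0 50;0 0 0 -0.015 0 0 50;0 0 0 0 0 0 50;0 0 0 0 0 0 50;0 0 0 0 0 0 50;0 0 0 0 0 0 50' >/dev/null; python3 samp.py 1;python3 -m jog '0 0 0 0 0 0 50;0 0 0 0 0 0 50;0 0 0 0 0 0 50;0 0 0 0 0 0 50'>/dev/null; python3 samp.py 1
```

```text
t 37.35 M [-0.104  0.076 -0.008] tau [-34.8983 -13.8826   0.0569   0.0504   0.    ] sd [0. 0.] q [-0.0017 51.0059] z [-0.0001  0.    ]
t 37.9 M [-0.054  0.058 -0.035] tau [-34.899  -13.8845   0.0572   0.0486   0.    ] sd [0. 0.] q [-0.0022 51.    ] z [-0. -0.]
t 39.45 M [-0.095  0.093 -0.033] tau [-34.9283 -13.8903   0.0548   0.0307   0.    ] sd [0. 0.] q [-0.0008 50.9871] z [ 0.0003 -0.0002]
t 40.0 M [-0.101  0.077 -0.052] tau [-34.9162 -13.901    0.0547   0.0322   0.    ] sd [0. 0.] q [-0.0002 51.0021] z [-0.0001  0.    ]
```

The settled change is the same (+0.017) on all three parallel joints 2, 3 and 5, which means the centre of mass really moved. D rattles too, provisionally. I put it in the second red slot and then compare with A and B.

```bash
python3 plan.py .427,-.268,.2,5 .427,-.268,.0655,5
```

```text
from [ 0.4526 -0.132   0.1985] psi -30.0 t 40.05 j6 0.1
shift [-130.6   45.7   -1.5] turn [ 0.   -0.   -0.61] rows>= 4
shift [  0.    0.  134.5] turn [0. 0. 0.] rows>= 3
```

```bash
python3 -m jog '-43.5 15 0 0 0 0 50;-43.5 15 0 0 0 0 50;-43.5 15.5 0 0 0 0 50;0 0 0 0 0 -0.152 50;0 0 0 0 0 -0.153 50;0 0 0 0 0 -0.152 50;0 0 0 0 0 -0.153 50;0 0 40 0 0 0 50;0 0 40 0 0 0 50;0 0 20 0 0 0 50;0 0 0 0 0 0 50;0 0 0 0 0 0 50'; python3 plan.py .427,-.268,.065,5
```

```text
time_s: 41.55
position: [0.4275, -0.2684, 0.0992]
tcp_rot: [[-0.087, 0.996, 0.001], [0.996, 0.087, -0.001], [-0.001, 0.001, -1.0]]
force: [0.1, -0.3, -4.1]
opening: 0.759
grasp_force: 30.0
from [ 0.4275 -0.2684  0.0992] psi 5.0 t 41.55 j6 -49.8
shift [ 0.5 -0.5 34.2] turn [ 0.001  0.001 -0.   ] rows>= 1
```

```bash
python3 -m jog '0 0 15 0 0 0 50;0 0 12 0 0 0 50;0 0 7 0 0 0 50;0 0 0 0 0 0 50;0 0 0 0 0 0 50'; python3 -m jog '0 0 0 0 0 0 87;0 0 0 0 0 0 87;0 0 0 0 0 0 87;0 0 -15 0 0 0 87;0 0 -45 0 0 0 87;0 0 -50 0 0 0 87;0 0 -40 0 0 0 87;0 0 0 0 0 0 87'; python3 -m jog '28.5 39.2 0 0 0 0 87;28.5 39.2 0 0 0 0 87;28.5 39.2 0 0 0 0 87;28.5 39.2 0 0 0 0 87;28.5 39 0 0 0 0 87;0 0 0 0 0 -0.173 87;0 0 0 0 0 -0.173 87;0 0 0 0 0 0 87;0 0 0 0 0 0 87'; python3 - <<'E'
from fit import *
cs={"scene":capture("scene"),"top":shot("top","t2.png",(150,130,400,300),3)}
bodies(cs,[(.6275,.038),(.609,-.11)])
E
python3 plan.py .6097,-.109,.059,24.8
```

```text
time_s: 42.18
position: [0.4269, -0.2678, 0.0644]
tcp_rot: [[-0.087, 0.996, 0.0], [0.996, 0.087, -0.0], [-0.0, 0.0, -1.0]]
force: [-0.0, 0.0, -3.3]
opening: 0.757
grasp_force: 30.0
time_s: 43.18
position: [0.4285, -0.2692, 0.2188]
tcp_rot: [[-0.087, 0.996, 0.007], [0.996, 0.087, -0.007], [-0.007, 0.006, -1.0]]
force: [-0.8, -0.9, -1.5]
opening: 0.997
grasp_force: 0.0
time_s: 44.3
position: [0.609, -0.1088, 0.214]
tcp_rot: [[-0.417, 0.909, -0.001], [0.909, 0.417, 0.0], [0.001, -0.001, -1.0]]
force: [0.6, 0.0, 0.2]
opening: 1.001
grasp_force: 0.0
body (0.6275, 0.038) xy [0.6278 0.0404] yaw -14.8 cost 0.11
body (0.609, -0.11) xy [ 0.6092 -0.1079] yaw 25.9 cost 1.016
from [ 0.6093 -0.109   0.2144] psi 24.7 t 44.4 j6 -45.2
shift [ -0.3   0.5 155.4] turn [-0.    -0.    -0.002] rows>= 4
```

View pics/t2.png

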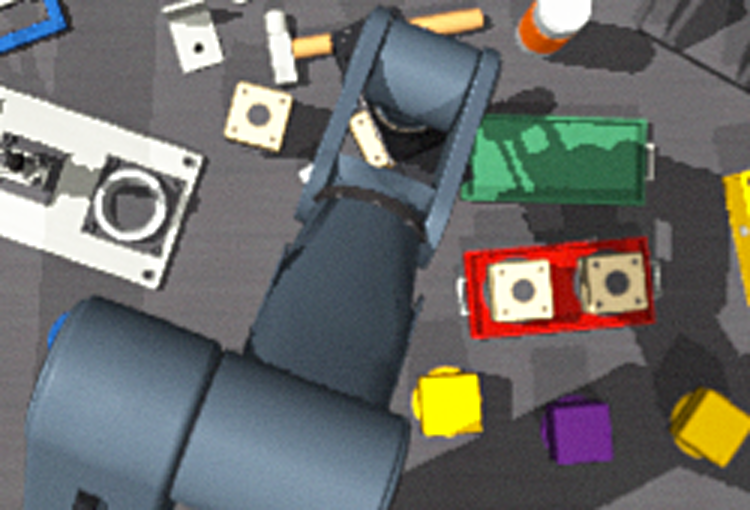

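Both housings stand in the red tray at (521,290) and (617,283). Next I pick B and run the same test.

```bash
python3 -m jog '0 0.5 50 0 0 0 87;0 0 50 0 0 0 87;0 0 35 0 0 0 87;0 0 20 0 0 0 87;0 0 0 0 0 0 87;0 0 0 0 0 0 50;0 0 0 0 0 0 50;0 0 0 0 0 0 50;0 0 0 0 0 0 50'; python3 -m jog '0 0 -20 0 0 0 50;0 0 -40 0 0 0 50;0 0 -40 0 0 0 50;0 0 -40 0 0 0 50;0 0 0 0 0 0.158 50;0 0 0 0 0 0.158 50;0 0 0 0 0 0.158 50;0 0 0 0 0 0.158 50;0 0 0 0 0 0.157 50;0 0 0 0 0 0 50'
python3 -m jog '0 0 0 0.175 0 0 50;0 0 0 0 0 0 50;0 0 0 0 0 0 50;0 0 0 -0.175 0 0 50;0 0 0 0.015 0 0 50;0 0 0 -0.03 0 0 50;0 0 0 0.03 0 0 50;0 0 0 -0.015 0 0 50;0 0 0 0 0 0 50;0 0 0 0 0 0 50;0 0 0 0 0 0 50;0 0 0 0 0 0 50' >/dev/null; python3 samp.py 1;python3 -m jog '0 0 0 0 0 0 50;0 0 0 0 0 0 50;0 0 0 0 0 0 50;0 0 0 0 0 0 50'>/dev/null; python3 samp.py 1
python3 -m jog '0 0 0 -0.175 0 0 50;0 0 0 0 0 0 50;0 0 0 0 0 0 50;0 0 0 0.175 0 0 50;0 0 0 0.015 0 0 50;0 0 0 -0.03 0 0 50;0 0 0 0.03 0 0 50;0 0 0 -0.015 0 0 50;0 0 0 0 0 0 50;0 0 0 0 0 0 50;0 0 0 0 0 0 50;0 0 0 0 0 0 50' >/dev/null; python3 samp.py 1;python3 -m jog '0 0 0 0 0 0 50;0 0 0 0 0 0 50;0 0 0 0 0 0 50;0 0 0 0 0 0 50'>/dev/null; python3 samp.py 1
```

```text
time_s: 45.52
position: [0.6105, -0.1089, 0.0608]
tcp_rot: [[-0.42, 0.908, 0.002], [0.908, 0.42, -0.001], [-0.001, 0.001, -1.0]]
force: [-1.3, -0.2, 5.8]
opening: 0.758
grasp_force: 30.0
time_s: 46.78
position: [0.6096, -0.1085, 0.2]
tcp_rot: [[0.347, 0.938, -0.0], [0.938, -0.347, 0.0], [0.0, -0.0, -1.0]]
force: [0.5, -0.9, -2.4]
opening: 0.753
grasp_force: 30.0
t 48.27 M [-0.015  0.103  0.016] tau [-45.8856 -16.858    0.0679   0.0392  -0.0003] sd [0. 0.] q [-0.0002 61.8134] z [-0.0001  0.    ]
t 48.83 M [-0.114  0.1    0.006] tau [-45.883  -16.8535   0.0679   0.0379  -0.    ] sd [0. 0.] q [-0.0017 61.806 ] z [-0. -0.]
t 50.38 M [-0.097  0.08   0.012] tau [-45.8979 -16.8465   0.0678   0.0362  -0.0001] sd [0. 0.] q [-0.0027 61.7942] z [ 0.0003 -0.0001]
t 50.92 M [-0.105  0.05  -0.022] tau [-45.8827 -16.8538   0.0678   0.0376  -0.    ] sd [0. 0.] q [-0.0007 61.8026] z [ 0.0001 -0.    ]
```

B shows 0.0003, so it is sound. One control with the protocol I used on C:

```bash
python3 -m jog '0 0 0 0.175 0 0 50;0 0 0 0 0 0 50;0 0 0 0 0 0 50;0 0 0 0 0 0 50;0 0 0 -0.185 0 0 50;0 0 0 0.01 0 0 50;0 0 0 0 0 0 50;0 0 0 0 0 0 50;0 0 0 0 0 0 50;0 0 0 0 0 0 50;0 0 0 0 0 0 50;0 0 0 0 0 0 50' >/dev/null; python3 samp.py 2
python3 -m jog '0 0 0 -0.175 0 0 50;0 0 0 0 0 0 50;0 0 0 0 0 0 50;0 0 0 0 0 0 50;0 0 0 0.165 0 0 50;0 0 0 0.01 0 0 50;0 0 0 0 0 0 50;0 0 0 0 0 0 50;0 0 0 0 0 0 50;0 0 0 0 0 0 50;0 0 0 0 0 0 50;0 0 0 0 0 0 50' >/dev/null; python3 samp.py 2; python3 plan.py .525,.191,.2,-18.5
```

```text
t 52.52 M [-0.07   0.083  0.038] tau [-45.8465 -16.8675   0.0675   0.0375  -0.    ] sd [0.0001 0.0001] q [ 0.0003 61.8105] z [-0.0002  0.0001]
t 54.12 M [-0.065  0.086  0.025] tau [-45.9075 -16.8435   0.0681   0.0379  -0.0001] sd [0. 0.] q [-0.0011 61.7985] z [ 0.0001 -0.0001]
from [ 0.61   -0.1086  0.1996] psi -20.4 t 54.175 j6 -0.0
shift [ 251.2 -184.1   -0.4] turn [ 0.     0.    -0.033] rows>= 7
```

The control gives −0.0004, against 0.027 for C and D. So C and D rattle and B is sound. B goes to the seat.

```bash
python3 -m jog '36 -26 0 0 0 0 50;36 -26 0 0 0 0 50;36 -26 0 0 0 0 50;36 -26 0 0 0 0 50;36 -26.5 0 0 0 0 50;36 -26.5 0 0 0 0 50;35 -27 0 0 0 -0.033 50;0 0 30 0 0 0 50;0 0 40 0 0 0 50;0 0 10 0 0 0 50;0 0 0 0 0 0 50;0 0 0 0 0 0 50'; python3 - <<'E'
from fit import *
st(); cs={"scene":shot("scene","seat.png",(230,140,430,290),3.8)}
cs["top"]=capture("top")
for cam in cs: print([np.round(d["at"],4) for d in place_of(cam,"seat")[:1]],[np.round(d["at"],4) for d in place_of(cam,"fixture")[:1]])
E
python3 plan.py .525,.192,.079,-18.5
```

```text
time_s: 55.68
position: [0.5263, 0.1908, 0.1209]
tcp_rot: [[0.318, 0.948, 0.003], [0.948, -0.318, 0.0], [0.001, 0.003, -1.0]]
force: [0.7, 0.4, -2.3]
opening: 0.754
grasp_force: 30.0
{'time_s': 55.675, 'joint_positions': [8.4869, 35.1911, 97.759, 0.0017, 46.8807, 27.0154], 'position': [0.5263, 0.1908, 0.1209], 'force': [0.7422, 0.4034, -2.2964], 'moment': [-0.0731, 0.0401, -0.0208], 'opening': 0.7541, 'grasp_force': 29.9982}
[[0.3178, 0.9482, 0.0029], [0.9482, -0.3178, 0.0005], [0.0014, 0.0026, -1.0]]
[array([0.5288, 0.1945, 0.0234])] [array([ 0.5487,  0.2563, -0.0028])]
[array([0.525 , 0.1908, 0.016 ])] []
from [0.5253 0.1908 0.1202] psi -18.5 t 55.975 j6 27.0
shift [ 1.  -0.8 41.2] turn [ 0.001 -0.001 -0.   ] rows>= 1
```

View pics/seat.png

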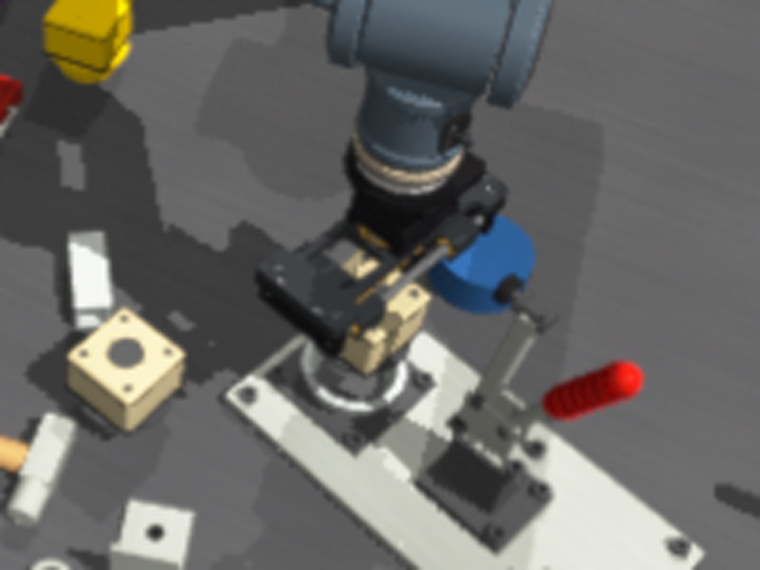

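The housing hangs above the seat ring at about (355,370), roughly centred and clear of the raised arm. I lower it gently.

```bash
python3 -m jog '0.5 -0.5 15 0 0 0 50;0 0 12 0 0 0 50;0 0 8 0 0 0 50;0 0 0 0 0 0 50;0 0 0 0 0 0 50'; python3 -m jog '0 0 3 0 0 0 50;0 0 2 0 0 0 50;0 0 0 0 0 0 50;0 0 0 0 0 0 50'; python3 -m jog '0 0 2 0 0 0 50;0 0 0 0 0 0 50;0 0 0 0 0 0 50'
```

```text
time_s: 56.6
position: [0.5247, 0.1914, 0.0845]
tcp_rot: [[0.317, 0.948, -0.0], [0.948, -0.317, -0.0], [-0.0, -0.0, -1.0]]
force: [0.2, -0.2, -2.1]
opening: 0.754
grasp_force: 30.0
time_s: 57.1
position: [0.5245, 0.1918, 0.0797]
tcp_rot: [[0.318, 0.948, -0.0], [0.948, -0.318, 0.001], [0.001, -0.0, -1.0]]
force: [-1.8, 2.6, 0.2]
opening: 0.758
grasp_force: 30.0
time_s: 57.48
position: [0.5244, 0.192, 0.0793]
tcp_rot: [[0.318, 0.948, 0.0], [0.948, -0.318, 0.001], [0.001, 0.0, -1.0]]
force: [-3.9, 4.0, 11.9]
opening: 0.755
grasp_force: 30.0
```

```bash
python3 -m jog '0.5 -1 0 0 0 0 50;0 0 0 0 0 0 50;0 0 0 0 0 0 50;0 0 0 0 0 0 50;0 0 0 0 0 0 50'
```

```text
time_s: 58.1
position: [0.5244, 0.1921, 0.0793]
tcp_rot: [[0.317, 0.948, 0.002], [0.948, -0.317, -0.0], [0.0, 0.002, -1.0]]
force: [-3.0, 1.5, 11.1]
opening: 0.755
grasp_force: 30.0
```

```bash
python3 -m jog '0 0 -4 0 0 0 50;0 0 -4 0 0 0 50;0 2 0 0.045 0 0 50;0 2 0 0.045 0 0 50;0 0 0 0 0 0 50;0 0 0 0 0 0 50'; python3 -m jog '0 -2 0 -0.045 0 0 50;0 -2 0 -0.045 0 0 50;0 -2 0 -0.045 0 0 50;0 -2 0 -0.045 0 0 50;0 0 0 0 0 0 50;0 0 0 0 0 0 50';python3 -m jog '0 2 0 0.045 0 0 50;0 2 0 0.045 0 0 50;0 0 0 0 0 0 50;0 0 3 0 0 0 50;0 0 3 0 0 0 50;0 0 0 0 0 0 50;0 0 0 0 0 0 50'
```

```text
time_s: 58.85
position: [0.5272, 0.1908, 0.0851]
tcp_rot: [[0.317, 0.944, -0.086], [0.948, -0.316, 0.028], [-0.001, -0.09, -0.996]]
force: [0.5, 0.7, -3.1]
opening: 0.756
grasp_force: 30.0
time_s: 59.6
position: [0.5198, 0.1935, 0.0857]
tcp_rot: [[0.317, 0.945, 0.084], [0.948, -0.316, -0.028], [-0.0, 0.089, -0.996]]
force: [-0.1, -0.3, -2.3]
opening: 0.754
grasp_force: 30.0
time_s: 60.48
position: [0.5243, 0.1922, 0.0799]
tcp_rot: [[0.317, 0.948, 0.001], [0.948, -0.317, -0.0], [0.0, 0.001, -1.0]]
force: [2.1, -0.6, -2.5]
opening: 0.757
grasp_force: 30.0
```

```bash
python3 -m jog '0 0 1.5 0 0 0 50;0 0 0 0 0 0 50;0 0 0 0 0 0 50;0 0 0 0 0 0 50'; python3 -m jog '0 0 0 0 0 0 87;0 0 0 0 0 0 87;0 0 0 0 0 0 87;0 0 0 0 0 0 87;0 0 -20 0 0 0 87;0 0 -40 0 0 0 87;0 0 -50 0 0 0 87;0 0 -50 0 0 0 87;0 0 -50 0 0 0 87;0 0 0 0 0 0 87;0 0 0 0 0 0 87'; python3 - <<'E'
from fit import *
cs={"scene":shot("scene","seat2.png",(230,140,430,290),3.8),"top":capture("top")}
for cam in cs: print(cam,[np.round(d["at"],3) for d in place_of(cam,"housing_1")],[np.round(d["at"],3) for d in place_of(cam,"grip")])
bodies(cs,[(.6275,.038)])
E
python3 plan.py .5795,.3575,.3,-18.5 .5795,.3575,.211,-18.5
```

```text
time_s: 60.98
position: [0.5244, 0.1921, 0.0794]
tcp_rot: [[0.317, 0.948, 0.001], [0.948, -0.317, -0.0], [0.0, 0.001, -1.0]]
force: [0.7, -2.0, 5.6]
opening: 0.756
grasp_force: 30.0
time_s: 62.35
position: [0.5231, 0.1921, 0.2878]
tcp_rot: [[0.317, 0.948, -0.001], [0.948, -0.317, -0.0], [-0.001, -0.001, -1.0]]
force: [-0.7, -1.0, -0.4]
opening: 1.0
grasp_force: 0.0
scene [array([ 0.422, -0.265,  0.009]), array([0.526, 0.19 , 0.02 ]), array([ 0.433, -0.382,  0.006]), array([0.627, 0.042, 0.   ]), array([ 0.264, -0.338, -0.002]), array([ 0.296, -0.186,  0.002])] [array([0.578, 0.36 , 0.207])]
top [array([ 0.297, -0.184,  0.001]), array([ 0.429, -0.267,  0.004]), array([ 0.626,  0.041, -0.001]), array([ 0.266, -0.493, -0.   ]), array([0.527, 0.188, 0.019]), array([ 0.437, -0.373,  0.004]), array([ 0.263, -0.339, -0.001]), array([ 0.735, -0.104, -0.003])] [array([ 0.737, -0.102, -0.003]), array([0.579, 0.359, 0.211])]
body (0.6275, 0.038) xy [0.6276 0.0404] yaw -14.9 cost 0.105
from [0.5234 0.1921 0.2871] psi -18.5 t 62.65 j6 27.2
shift [174.7   0.7 -13.1] turn [-0.002  0.001 -0.   ] rows>= 4
shift [ 0.  0. 89.] turn [0. 0. 0.] rows>= 2
```

View pics/seat2.png

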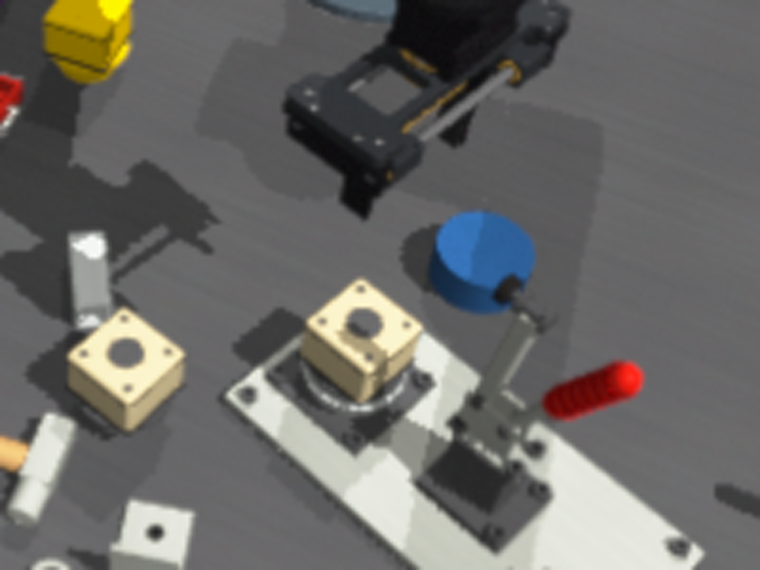

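The housing stands upright in the seat at (360,340), with the clamp still open. Next I pinch the handle at the spot where I released it.

```bash
python3 -m jog '0 0 -22 0 0 0 87;43 0 0 0 0 0 87;43 0 0 0 0 0 87;43 0 0 0 0 0 87;43.5 0.5 0 0 0 0 87;0 0 35 0 0 0 87;0 0 35 0 0 0 87;0 0 27 0 0 0 87;0 0 0 0 0 0 87'; python3 -m jog '0 0 0 0 0 0 5;0 0 0 0 0 0 5;0 0 0 0 0 0 5;0 0 0 0 0 0 5;0 0 0 0 0 0 5;0 0 0 0 0 0 5;0 0 0 0 0 0 5;0 0 0 0 0 0 5;0 0 0 0 0 0 5;0 0 0 0 0 0 5;0 0 0 0 0 0 5'
```

```text
time_s: 63.78
position: [0.5772, 0.3549, 0.2098]
tcp_rot: [[0.317, 0.948, -0.007], [0.948, -0.317, -0.003], [-0.005, -0.006, -1.0]]
force: [-0.2, -0.3, 0.6]
opening: 0.998
grasp_force: 0.0
time_s: 65.15
position: [0.5797, 0.3554, 0.2134]
tcp_rot: [[0.318, 0.948, 0.001], [0.948, -0.318, -0.0], [0.0, 0.001, -1.0]]
force: [3.0, -1.2, -1.6]
opening: 0.246
grasp_force: 30.0
```

```bash
python3 -m jog '12 0 7 0 0 0 5;10.4 0 8 0 0 0 5;9.5 0 8.2 0 0 0 5;8.5 0 9 0 0 0 5;7.3 0 9.9 0 0 0 5;6.1 0 10.7 0 0 0 5;4.7 0 11.4 0 0 0 5'; python3 -m jog '3.3 0 11.9 0 0 0 5;0 0 0 0 0 0 5;0 0 0 0 0 0 5'; python3 -m jog '1.6 0 9.5 0 0 0 5;0 0 0 0 0 0 5;0 0 0 0 0 0 5;0 0 0 0 0 0 5'
```

```text
time_s: 66.03
position: [0.5987, 0.4114, 0.1487]
tcp_rot: [[0.317, 0.948, 0.002], [0.948, -0.317, 0.0], [0.001, 0.002, -1.0]]
force: [5.7, -4.2, 3.9]
opening: 0.246
grasp_force: 30.0
time_s: 66.4
position: [0.5997, 0.4145, 0.1352]
tcp_rot: [[0.318, 0.948, 0.001], [0.948, -0.318, 0.001], [0.001, 0.001, -1.0]]
force: [6.6, -1.4, -3.3]
opening: 0.245
grasp_force: 30.0
time_s: 66.9
position: [0.6001, 0.4155, 0.1306]
tcp_rot: [[0.317, 0.948, 0.002], [0.948, -0.317, -0.0], [0.001, 0.002, -1.0]]
force: [0.1, -6.3, 16.1]
opening: 0.245
grasp_force: 30.0
```

```bash
python3 -m jog '0 0 2 0 0 0 5;0 0 0 0 0 0 5;0 0 0 0 0 0 5'; python3 -m jog '0 0 0 0 0 0 87;0 0 0 0 0 0 87;0 0 0 0 0 0 87;0 0 0 0 0 0 87;0 0 -40 0 0 0 87;0 0 -50 0 0 0 87;0 0 -50 0 0 0 87;0 0 -50 0 0 0 87;0 0 0 0 0 0 87;0 0 0 0 0 0 87'; python3 - <<'E'
from fit import *
cs={"scene":shot("scene","closed.png",(230,140,430,290),3.8),"top":capture("top")}
for cam in cs: print(cam,[np.round(d["at"],4) for d in place_of(cam,"housing_1")],[np.round(d["at"],4) for d in place_of(cam,"grip")])
bodies(cs,[(.6275,.038)])
E
python3 plan.py .6276,.0404,.3,-14.9 .6276,.0404,.0595,-14.9
```

```text
time_s: 67.28
position: [0.6001, 0.4154, 0.1305]
tcp_rot: [[0.317, 0.948, 0.003], [0.948, -0.317, 0.0], [0.001, 0.003, -1.0]]
force: [-2.0, -7.9, 20.9]
opening: 0.242
grasp_force: 30.0
time_s: 68.53
position: [0.5986, 0.4156, 0.3149]
tcp_rot: [[0.317, 0.948, -0.002], [0.948, -0.317, -0.001], [-0.001, -0.001, -1.0]]
force: [-0.2, 0.1, -1.0]
opening: 0.998
grasp_force: 0.0
scene [array([0.5228, 0.1912, 0.0177]), array([ 0.263 , -0.3351,  0.0007]), array([0.6274, 0.0422, 0.0034]), array([ 0.4377, -0.378 ,  0.0056]), array([ 0.4246, -0.2665,  0.0066]), array([ 0.2694, -0.4909,  0.0005]), array([ 0.2964, -0.1872,  0.0021])] [array([0.5988, 0.415 , 0.1289])]
top [array([ 0.2684, -0.4924, -0.0002]), array([0.5269, 0.1894, 0.0191]), array([ 0.4375, -0.3734,  0.0037]), array([ 0.2972, -0.1858, -0.0022]), array([ 0.4298, -0.2644,  0.0059]), array([ 0.6257,  0.0388, -0.0014]), array([ 0.262 , -0.3372, -0.0039])] [array([0.5988, 0.4155, 0.1279])]
body (0.6275, 0.038) xy [0.6276 0.0404] yaw -14.9 cost 0.119
from [0.5988 0.4155 0.3141] psi -18.5 t 68.825 j6 44.5
shift [-346.6  146.4   14.5] turn [-0.002  0.002 -0.063] rows>= 8
shift [  0.    0.  240.5] turn [0. 0. 0.] rows>= 5
```

View pics/closed.png

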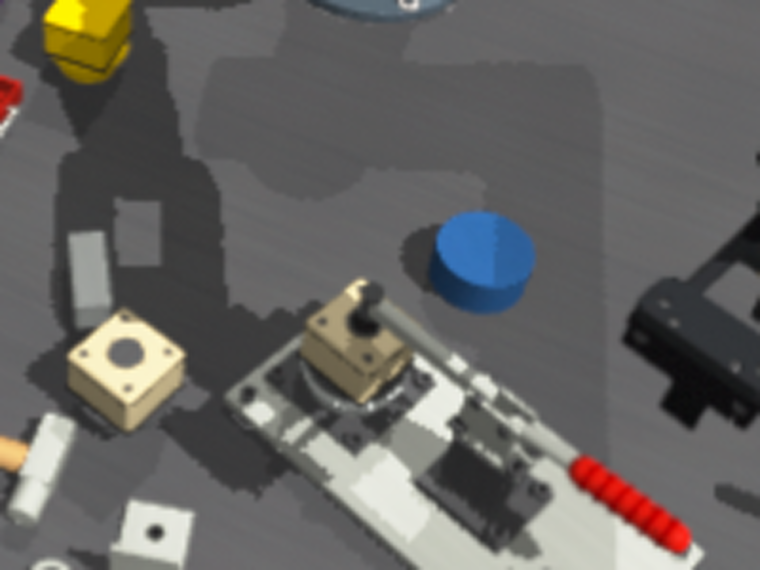

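The pad is down on the seated housing at (365,310), the handle is low, and the grip height of 0.128 m puts the handle at about 0.045 rad. Now housing A.

```bash
python3 -m jog '-43 18 0 0 0 0 87;-43.5 18 0 0 0 0 87;-43 18.5 0 0 0 0 87;-43.5 18.5 0 0 0 0 87;-43.5 18.5 0 0 0 0 87;-43 18.5 0 0 0 0 87;-43.5 18 0 0 0 -0.063 87;-43.5 18.4 0 0 0 0 87;0 0 50 0 0 0 87;0 0 50 0 0 0 87;0 0 0 0 0 0 87;0 0 0 0 0 0 87'; python3 plan.py .6277,.0404,.0595,-14.9
```

```text
time_s: 70.32
position: [0.6322, 0.0411, 0.2172]
tcp_rot: [[0.257, 0.966, 0.002], [0.966, -0.257, -0.0], [0.0, 0.002, -1.0]]
force: [-0.3, 0.7, -0.2]
opening: 1.002
grasp_force: 0.0
from [0.6322 0.0411 0.2172] psi -14.9 t 70.325 j6 8.5
shift [ -1.9  -4.6 157.7] turn [ 0.002 -0.     0.   ] rows>= 4
```

```bash
python3 -m jog '-2 -4.5 50 0 0 0 87;0 0 50 0 0 0 87;0 0 37 0 0 0 87;0 0 20 0 0 0 87;0 0 0 0 0 0 87;0 0 0 0 0 0 50;0 0 0 0 0 0 50;0 0 0 0 0 0 50;0 0 0 0 0 0 50'; python3 -m jog '0 0 -20 0 0 0 50;0 0 -40 0 0 0 50;0 0 -40 0 0 0 50;0 0 -40 0 0 0 50;0 0 0 0 0 0 50;0 0 0 0 0 0 50'
python3 -m jog '0 0 0 0.175 0 0 50;0 0 0 0 0 0 50;0 0 0 0 0 0 50;0 0 0 -0.175 0 0 50;0 0 0 0.015 0 0 50;0 0 0 -0.03 0 0 50;0 0 0 0.03 0 0 50;0 0 0 -0.015 0 0 50;0 0 0 0 0 0 50;0 0 0 0 0 0 50;0 0 0 0 0 0 50;0 0 0 0 0 0 50' >/dev/null; python3 -m jog '0 0 0 0 0 0 50;0 0 0 0 0 0 50;0 0 0 0 0 0 50;0 0 0 0 0 0 50'>/dev/null; python3 samp.py 1
python3 -m jog '0 0 0 -0.175 0 0 50;0 0 0 0 0 0 50;0 0 0 0 0 0 50;0 0 0 0.175 0 0 50;0 0 0 0.015 0 0 50;0 0 0 -0.03 0 0 50;0 0 0 0.03 0 0 50;0 0 0 -0.015 0 0 50;0 0 0 0 0 0 50;0 0 0 0 0 0 50;0 0 0 0 0 0 50;0 0 0 0 0 0 50' >/dev/null; python3 -m jog '0 0 0 0 0 0 50;0 0 0 0 0 0 50;0 0 0 0 0 0 50;0 0 0 0 0 0 50'>/dev/null; python3 samp.py 1; python3 plan.py .585,-.315,.2,-2 .585,-.315,.065,-2
```

```text
time_s: 71.45
position: [0.6273, 0.0401, 0.0602]
tcp_rot: [[0.257, 0.966, 0.003], [0.966, -0.257, -0.0], [0.0, 0.003, -1.0]]
force: [-0.4, 0.2, 5.8]
opening: 0.753
grasp_force: 30.0
time_s: 72.2
position: [0.625, 0.0404, 0.1981]
tcp_rot: [[0.257, 0.966, -0.002], [0.966, -0.257, 0.0], [-0.0, -0.002, -1.0]]
force: [-0.6, -0.3, -2.1]
opening: 0.759
grasp_force: 29.9
t 74.2 M [-0.062  0.078  0.003] tau [-46.4685 -16.986    0.0714   0.0266  -0.0002] sd [0. 0.] q [ 0.0005 62.3427] z [0. 0.]
t 76.25 M [-0.106  0.091  0.013] tau [-46.4678 -16.9863   0.0717   0.0264  -0.0002] sd [0. 0.] q [ 0.0002 62.3428] z [-0.  0.]
from [0.6262 0.0402 0.1988] psi -14.9 t 76.3 j6 8.4
shift [-353.9   51.6   -1.2] turn [ 0.    -0.    -0.225] rows>= 8
shift [  0.   0. 135.] turn [0. 0. 0.] rows>= 3
```

A is sound (0.0002). It goes into the middle of the green tray.

```bash
python3 -m jog '-44 6.5 0 0 0 0 50;-44 6.5 0 0 0 0 50;-44.5 6.5 0 0 0 0 50;-44.5 6.5 0 0 0 0 50;-44.5 6.5 0 0 0 0 50;-44.5 6.5 0 0 0 0 50;-44 6.5 0 0 0 0 50;-44 6 0 0 0 0 50;0 0 0 0 0 -0.112 50;0 0 0 0 0 -0.113 50;0 0 40 0 0 0 50;0 0 40 0 0 0 50'; python3 -m jog '0 0 20 0 0 0 50;0 0 0 0 0 0 50;0 0 0 0 0 0 50'; python3 plan.py .585,-.315,.065,-2
```

```text
time_s: 77.8
position: [0.5854, -0.3156, 0.1187]
tcp_rot: [[0.035, 0.999, 0.002], [0.999, -0.035, -0.001], [-0.001, 0.002, -1.0]]
force: [-0.6, 0.5, -3.1]
opening: 0.756
grasp_force: 30.0
time_s: 78.18
position: [0.586, -0.3159, 0.1003]
tcp_rot: [[0.035, 0.999, 0.002], [0.999, -0.035, -0.002], [-0.002, 0.003, -1.0]]
force: [-0.6, 0.0, -2.3]
opening: 0.756
grasp_force: 30.0
from [ 0.586  -0.3159  0.1003] psi -2.0 t 78.175 j6 -35.9
shift [ 0.9 -1.2 35.3] turn [0.003 0.002 0.   ] rows>= 1
```

```bash
python3 -m jog '0 -1 15 0 0 0 50;0 0 12 0 0 0 50;0 0 8 0 0 0 50;0 0 0 0 0 0 50;0 0 0 0 0 0 50'; python3 -m jog '0 0 0 0 0 0 87;0 0 0 0 0 0 87;0 0 0 0 0 0 87;0 0 -20 0 0 0 87;0 0 -45 0 0 0 87;0 0 -50 0 0 0 87;0 0 -50 0 0 0 87;50 0 0 0 0 0 87;50 0 0 0 0 0 87;50 0 0 0 0 0 87;50 0 0 0 0 0 87;0 0 0 0 0 0 87'; python3 -m jog '50 0 -40 0 0 0 87;50 0 -30 0 0 0 87;0 0 0 0 0 0 87;0 0 0 0 0 0 87;0 0 0 0 0 0 87;0 0 0 0 0 0 87'; python3 - <<'E'
from fit import *
c=shot("scene","end.png",scale=1.5); cs={"scene":c,"top":capture("top")}
for cam in cs: print(cam,*[np.round(d["at"],4) for d in place_of(cam,"housing_1")],"grip",*[np.round(d["at"],4) for d in place_of(cam,"grip")])
for n in["hammer","spanner","square_tube","angle_bracket","g_clamp","spray_can","paste_tin"]: print(n,*[np.round(d["at"],3) for cam in cs for d in place_of(cam,n)[:1]])
E
```

```text
time_s: 78.8
position: [0.5838, -0.315, 0.0637]
tcp_rot: [[0.035, 0.999, -0.0], [0.999, -0.035, 0.0], [0.0, -0.0, -1.0]]
force: [-0.9, 0.8, 0.0]
opening: 0.753
grasp_force: 30.0
time_s: 80.3
position: [0.5906, -0.1115, 0.2304]
tcp_rot: [[0.03, 1.0, 0.001], [1.0, -0.03, 0.0], [0.001, 0.001, -1.0]]
force: [-0.3, -0.2, 0.8]
opening: 1.002
grasp_force: 0.0
time_s: 81.05
position: [0.594, -0.0178, 0.2968]
tcp_rot: [[0.037, 0.999, -0.002], [0.999, -0.037, 0.0], [0.0, -0.002, -1.0]]
force: [0.8, -0.2, 0.2]
opening: 1.001
grasp_force: 0.0
scene [0.5282 0.1934 0.0222] [ 0.2665 -0.3341 -0.0002] [ 0.4345 -0.3786  0.0043] [ 0.425  -0.2636  0.0063] [ 0.5859 -0.314   0.0035] [ 0.2702 -0.4891 -0.0005] [ 0.2981 -0.1863  0.0005] grip [0.5989 0.4171 0.127 ]
top [ 0.4393 -0.3705  0.0077] [ 0.582  -0.3137  0.0017] [ 0.2657 -0.4922 -0.0001] [ 0.4312 -0.2681  0.005 ] [0.5273 0.1915 0.0192] [ 0.2617 -0.3362 -0.0034] [ 0.2985 -0.1848  0.001 ] grip [0.5982 0.4143 0.132 ]
hammer [ 0.737 -0.104 -0.002] [ 0.74  -0.101 -0.001]
spanner [0.798 0.144 0.   ] [ 0.43  -0.32   0.003]
square_tube [ 0.54  -0.042 -0.001] [ 0.731  0.333 -0.005]
angle_bracket [0.734 0.118 0.006] [ 0.431 -0.264  0.005]
g_clamp [ 0.73   0.324 -0.003] [ 0.734  0.332 -0.003]
spray_can [ 0.738 -0.302 -0.001] [ 0.74  -0.305 -0.002]
paste_tin [0.356 0.245 0.005] [ 0.361  0.243 -0.   ]
```

View pics/end.png

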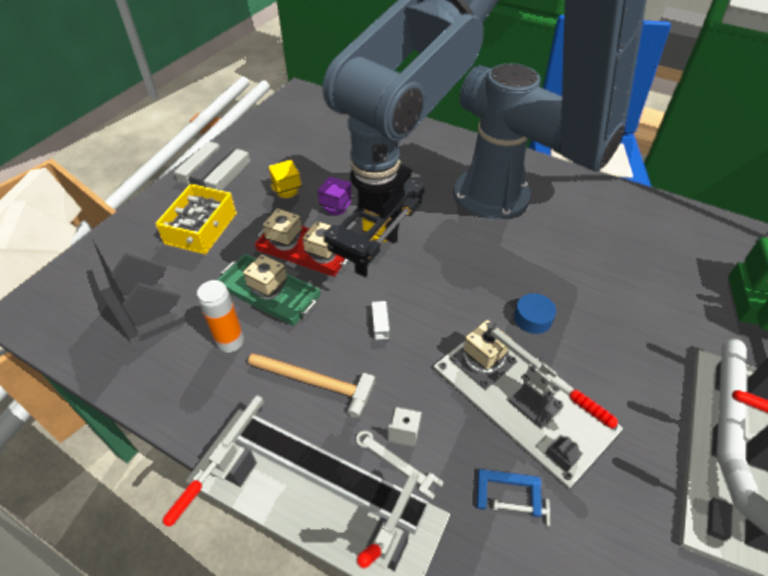

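The final view shows two housings in the red tray at (282,228) and (322,240), one in the green tray at (265,273), and one clamped in the seat at (485,345). The bystanders have not moved and the arm is clear.

```bash
python3 -c "
from rig import *
print(hand_in())"
```

```text
the job is handed in; nothing more can be done
None
```

The job is handed in; no verdict came back: both rattling housings stand in the red tray, one sound housing was rocked, reseated and clamped in the fixture, and the other sound one stands in the green tray.

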